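# Weigh the low tin from the back of the crate

### The arm

A 6-joint arm with a two-finger parallel gripper is mounted at the origin on the work surface. World frame = base frame: x ahead of the robot, y to its left, z up, the work surface at z = 0. Lengths are in m, angles in rad, forces in N, time in s.
With the tool pointing down it reaches from about 0.3 to 0.875 m from the base axis. Payload 6.4 kg.
Tool frame: the origin (TCP) lies between the finger pads; the fingertips stand 25 mm ahead of it and the grasp point (between the pads) lies 6 mm ahead of it; y points along the fingers, x is the direction in which the jaws open and shut, and the axes are right-handed (so a half turn about y gives the same grasp; the last joint's range is limited). The gripper opens to 85 mm and grips with 20 to 120 N. Pads are 22 mm wide; open, the fingers measure 114 mm over their backs; the gripper's body (76 mm by 85 mm) begins 54 mm behind the grasp point. The pads swing forward as they close: fully open they stand 13 mm farther back than shut.
Start: joints at [-1.395, 0.181, 1.607, -0, 1.354, -0.206], TCP at [0.214, -0.534, 0.256] pointing down, gripper open.
Joint ranges: [-2.99, 2.99], [-0.89, 2.07], [0.3, 2.58], [-1.14, 4.28], [0, 2.63], [-3.12, 3.12]. Speed limits (rad/s): [2.57, 2.57, 3.01, 3.14, 3.14, 3.14].

### API

Orientations are given as a unit quaternion [w, x, y, z].
In Python, from bench import ctrl, vision, ticket, find_in, regions_of, pinpoint gives the robot as it stands.
- The arm moves only by the tool apply_moves, never from a script. Its argument "increments" is a list of rows, each an object of numbers: "x", "y", "z": the shift along the tool's x, y, z in cm; "ax", "ay", "az": the turn, a rotation vector about the tool's x, y, z in rad; "grip": the closure, from 0 (fully open) to 1 (shut). A call has 1 to 12 rows; each row is the pose to reach, as a shift and turn from the pose measured when the call began, along the tool's axes at that moment; what a row does not reach only later rows make up. A row lasts 1/8 s, in which the tool goes at most 62.5 mm and 10.7 degrees, less where a joint would pass 70% of its speed; a pose out of reach is approached as far as the arm can. A call with a gripper value outside its range is refused whole. The fingers move at their own pace and stop on an object; the grip force is fixed at half the most. Time passes only in rows, so rows that repeat a pose let the fingers close. It gives the time, the measured TCP pose, the force and the opening at its end, in the units of the state.
- ctrl.get_obs(): the state, without advancing time (a new reading comes with each control period).
- vision.camera(name): name is "scene" or "top" or "wrist"; returns the picture (384x512x3 uint8, red, green, blue); there is no depth.
- vision.camera_params(name): a dict with "intrinsics" (3x3 intrinsics, pixels), "R" (3x3) and "t" (3): a world point X has camera coordinates R X + t. Camera axes: x right, y down, z forward; pixel columns grow to the right and rows downward; lengths in m; the calibration is good to about 2 mm. A picture is of the moment at which its call begins: read the wrist's pose just before it. camera_params takes no time and is no camera call; for the wrist camera it gives the pose at the moment of the call.
- ticket.hand_in(): hands the job in, once; it reports no verdict.
Trained networks look in the newest picture that a camera, given by its name, has taken for a name from the list of things; names that differ only in an ending like _2 or _b are one class to them, and where a whole thing is asked for, a point or a joint stands for the part that bears it (a point fixed in the world has none). Each returns a list of dicts, best first, with "p" (0 to 1); they miss things now and then, are a little off and sometimes report something else, mostly with a low value. They report only what shows in the picture. A call takes as long as a camera call.
- find_in(camera, query): "rect" ([centre column, centre row, width, height] in pixels, round what is visible of it).
- regions_of(camera, query): "mask" (384x512 bool, what is visible of it) and "rect" ([centre column, centre row, width, height] in pixels, round what is visible of it).
- pinpoint(camera, query): "xy" ([column, row] in pixels: a listed point, or the origin of a listed thing).
The state is a dict: "time_s": time; "q": joint angles; "dq": joint speeds; "joint_efforts": joint torques, N m; "eef_pos": TCP position; "eef_rot": TCP orientation; "wrist_force": force on the tool from outside, world axes, zero at the start; "torque": the same for the moment, N m; "opening": opening from 0.0 (shut) to 1.0 (fully open).
Only numpy, scipy, OpenCV 4.12 (cv2) and the standard library are available. Lean on these libraries where they do the work, as an engineer would, in place of code of your own. Each camera call takes 0.05 s, during which the arm holds its last target.

### The job

I want to weigh the low tin at the back of the small crate in the middle of the table: first, without moving it, clear all three tall tins that stand around it onto the cork mat, so that they stand there side by side. Then set the low tin upright in the middle of the scale's plate and leave it there, and after that put each tall tin back in the crate exactly where it stood before. Keep the tins upright, set them down rather than drop them, and do not disturb the jar, the tape or the cardboard tube.

Things in the scene. Friction and masses are not known exactly. Their poses are not given: they have to be found in the camera images.
- wide_mid (a point): wide tall tin: round upright brass-coloured tin, 66 mm in diameter, 115 mm high, a flat coil of cardboard in its top; the point is its centre, half-way up; z along its axis. About 0.3 kg.
- slim_mid (a point): slim tall tin: round upright brass-coloured tin, 50 mm in diameter, 140 mm high, a cardboard coil in its top; the point is its centre, half-way up; z along its axis. About 0.2 kg.
- square_mid (a point): square tall tin: upright brass-coloured tin with a square plan, 56 x 56 mm, 128 mm high, cardboard strips in its top; the point is its centre, half-way up; x and y are square to its flat sides, z up. About 0.3 kg.
- low_mid (a point): low tin: round upright brass-coloured tin, 62 mm in diameter, 58 mm high, a cardboard coil in its top; at the start it stands in the crate behind the tall tins (on the far side from the robot); the point is its centre, half-way up. About 0.2 kg.
- crate: dark plastic crate, fixed, 205 (x) x 280 (y) mm, open at the top, walls 5 mm thick, 50 mm high; floor 5 mm above the table. Origin: centre of its underside; -x side towards the robot. Flat white paper coasters mark the places, at x, y = (27, 0) mm for the low tin and (-53, 0), (6, 77), (6, -77) mm for the tall ones (each within about 6 mm of it); which tall tin has which place varies.
- mat: cork mat lying on the table beside the crate, fixed, 280 (x) x 130 (y) mm, 6 mm thick: the side area, on the left or right of the crate. Origin: centre of its underside.
- plate (a point): centre of the top face of the scale's round steel plate, 124 mm in diameter, 30 mm above the table; the flat white scale (180 x 150 mm) is fixed to the table on the other side of the crate.
- tube: bystander: a short cardboard tube, 34 mm in diameter, 40 mm high, standing loose in the far left corner of the crate. Origin: centre of its underside.
- jar: bystander: an amber jar with a white lid, 60 mm in diameter, 85 mm high, loose on the table beyond the crate. Origin: centre of its underside.
- tape: bystander: a loose roll of tape, 84 mm in diameter, 22 mm high, lying on the table between the robot and the crate. Origin: centre of its underside.

How it is judged:
On the way, in this order (a step that is already met when the one before it is completed fails the run):
1. all three tall tins stand released on the cork mat (centres over it), the low tin still in its place in the crate (within 20 mm) (x of wide_mid in the frame of mat between -0.14 and 0.14 m and y of wide_mid in the frame of mat between -0.065 and 0.065 m and height (world z) of wide_mid between 0.0595 and 0.0695 m and linear speed of each of wide, slim, square below 0.02 m/s and angle between each of wide_mid, slim_mid, square_mid's own z axis and vertical below 0.1 rad and contact force between the fingers and wide below 0.05 N and x of slim_mid in the frame of mat between -0.14 and 0.14 m and y of slim_mid in the frame of mat between -0.065 and 0.065 m and height (world z) of slim_mid between 0.072 and 0.082 m and contact force between the fingers and slim below 0.05 N and x of square_mid in the frame of mat between -0.14 and 0.14 m and y of square_mid in the frame of mat between -0.065 and 0.065 m and height (world z) of square_mid between 0.066 and 0.076 m and contact force between the fingers and square below 0.05 N and distance of low_mid from where it was at the start of the episode below 0.02 m), for 0.2 s.
2. the low tin stands released on the scale's plate, within 15 mm of its centre, while all three tall tins are still on the mat (horizontal distance between low_mid and plate below 0.015 m and z of low_mid in the frame of plate between 0.025 and 0.035 m and linear speed of each of low, wide, slim, square below 0.02 m/s and angle between each of low_mid, wide_mid, slim_mid, square_mid's own z axis and vertical below 0.1 rad and contact force between the fingers and low below 0.05 N and x of wide_mid in the frame of mat between -0.14 and 0.14 m and y of wide_mid in the frame of mat between -0.065 and 0.065 m and height (world z) of wide_mid between 0.0595 and 0.0695 m and contact force between the fingers and wide below 0.05 N and x of slim_mid in the frame of mat between -0.14 and 0.14 m and y of slim_mid in the frame of mat between -0.065 and 0.065 m and height (world z) of slim_mid between 0.072 and 0.082 m and contact force between the fingers and slim below 0.05 N and x of square_mid in the frame of mat between -0.14 and 0.14 m and y of square_mid in the frame of mat between -0.065 and 0.065 m and height (world z) of square_mid between 0.066 and 0.076 m and contact force between the fingers and square below 0.05 N), for 0.2 s.
At the end, for the whole second after the job is handed in: The low tin stands upright on the scale's plate within 15 mm of its centre, and each tall tin stands upright in the crate within 15 mm of where it stood at the start (its turn about the vertical does not matter); all are released and at rest (horizontal distance between low_mid and plate below 0.015 m and z of low_mid in the frame of plate between 0.025 and 0.035 m and linear speed of each of low, wide, slim, square below 0.02 m/s and angle between each of low_mid, wide_mid, slim_mid, square_mid's own z axis and vertical below 0.1 rad and contact force between the fingers and low below 0.05 N and distance of each of wide_mid, slim_mid, square_mid from where it was at the start of the episode below 0.015 m and contact force between the fingers and wide below 0.05 N and contact force between the fingers and slim below 0.05 N and contact force between the fingers and square below 0.05 N); the robot touches nothing.
It fails at once if a tin is tipped over (angle between any of wide_mid, slim_mid, square_mid, low_mid's own z axis and vertical above 0.6 rad).
It fails at once if a tall tin is let go more than 40 mm above the table, crate floor or mat, or the low tin more than 40 mm above the scale's plate ((height (world z) of wide_mid above 0.1035 m and contact force between the fingers and wide below 0.02 N) or (height (world z) of slim_mid above 0.116 m and contact force between the fingers and slim below 0.02 N) or (height (world z) of square_mid above 0.11 m and contact force between the fingers and square below 0.02 N) or (height (world z) of low_mid above 0.099 m and contact force between the fingers and low below 0.02 N)).
It fails at once if the jar, the tape or the tube is moved by more than 25 mm (distance of any of jar, tape, tube from where it was at the start of the episode above 0.025 m).
It also fails if it takes over 141 s, if anything falls off the work surface, if the arm or the gripper's body presses on something with over 40 N, if the wrist force passes 120 N, or if a joint passes its speed limit or range.

## Working session

There is one attempt and no reset: what is moved stays moved. The work goes in short steps, Python scripts to look and compute and a tool call to move; the robot and the scene stay as the last step left them, time stands still between calls to the robot, and variables do not carry over. Pictures are saved under pics/ and viewed, and the job is handed in when it is done.

Besides the shell and the picture viewer there is one more tool, called after "Request:" as name(argument=value, ...) on one line, values as JSON. apply_moves: Moves the arm, as the interface text tells. Its arguments: {"type":"object","properties":{"increments":{"type":"array","items":{"type":"object","properties":{"x":{"type":"number"},"y":{"type":"number"},"z":{"type":"number"},"ax":{"type":"number"},"ay":{"type":"number"},"az":{"type":"number"},"grip":{"type":"number"}}}}},"required":["increments"]}

```bash
mkdir -p pics; cat > h.py <<'E'
import numpy as np, cv2
from bench import ctrl, vision, ticket, find_in, regions_of, pinpoint
def snap(cam,name):
    im=vision.camera(cam); cv2.imwrite(f'pics/{name}.png',cv2.resize(im[:,:,::-1],(768,576))); return im
def ray(cam,px,z):
    p=vision.camera_params(cam); K,R,t=[np.array(p[k]) for k in('intrinsics','R','t')]
    d=R.T@np.linalg.inv(K)@np.array([px[0],px[1],1.]); c=-R.T@t
    return c+d*(z-c[2])/d[2]
def proj(cam,X):
    p=vision.camera_params(cam); K,R,t=[np.array(p[k]) for k in('intrinsics','R','t')]
    u=K@(R@np.array(X)+t); return u[:2]/u[2]
E
python3 - <<'E'
from h import *
np.set_printoptions(precision=4,suppress=True)
print(ctrl.get_obs())
for c in('scene','top'):
    snap(c,c+'0'); p=vision.camera_params(c); R=np.array(p['R']);print(c,-R.T@np.array(p['t']),R[2])
Z=dict(wide_mid=.0625,slim_mid=.075,square_mid=.069,low_mid=.034,crate=0,mat=0,plate=.03,tube=.005,jar=0,tape=0)
for c in('top','scene'):
  for k,z in Z.items():
    r=pinpoint(c,k)
    for a in r[:2]: print(c,k,round(a['p'],2),np.round(a['xy'],1),ray(c,a['xy'],z)[:2])
E
```

```text
{'time_s': 0.0, 'q': array([-1.3953,  0.1815,  1.608 , -0.    ,  1.3538, -0.2063]), 'dq': array([-0.0024, -0.002 ,  0.0002, -0.0002,  0.0007, -0.0009]), 'joint_efforts': array([ -0.0004, -44.4869, -35.1338,  -0.0004,   0.0091,   0.    ]), 'eef_pos': array([ 0.2142, -0.5331,  0.2554]), 'eef_rot': array([ 0.5862, -0.5854,  0.3965, -0.3956]), 'wrist_force': array([ 0.1377,  0.3472, -0.5765]), 'torque': array([0.0101, 0.0246, 0.0738]), 'opening': 1.0004921381351655}
scene [1.1475 0.0229 0.8053] [-0.6322 -0.016  -0.7747]
top [ 0.3702 -0.0026  1.2433] [ 0.1501 -0.0142 -0.9886]
top wide_mid 0.94 [248. 210.] [ 0.5047 -0.0138]
top slim_mid 0.87 [216.9 180. ] [0.5771 0.059 ]
top square_mid 0.56 [285.5 191.7] [ 0.546  -0.1047]
top square_mid 0.39 [216.3 155.6] [0.6381 0.0599]
top low_mid 0.96 [254.3 179.1] [ 0.5845 -0.0315]
top mat 0.59 [364.7 209.9] [ 0.5054 -0.3095]
top mat 0.28 [285.3 189.2] [ 0.5628 -0.1104]
top plate 0.7 [110.2 222.7] [0.4848 0.3234]
top tube 0.44 [215.8 153.2] [0.659  0.0645]
top jar 0.82 [145.4 130.6] [0.7237 0.2454]
top tape 0.88 [190.8 262.4] [0.3843 0.1304]
scene wide_mid 0.78 [236.5 181. ] [ 0.5158 -0.0191]
scene slim_mid 0.94 [263.2 203.5] [0.5846 0.0382]
scene square_mid 0.72 [194.6 192.7] [ 0.5556 -0.1043]
scene low_mid 0.69 [231.1 217.2] [ 0.5908 -0.0276]
scene crate 0.69 [232.  219.1] [ 0.5713 -0.0276]
scene mat 0.73 [111.  193.8] [ 0.5086 -0.3051]
scene mat 0.59 [300.8 154.5] [0.3735 0.1304]
scene plate 0.69 [389.2 183.9] [0.4871 0.3187]
scene tube 0.75 [276.  252.8] [0.6567 0.0666]
scene jar 0.82 [364.8 284.8] [0.7214 0.2392]
scene tape 0.84 [302.1 156.4] [0.3798 0.1332]
```

View pics/top0.png

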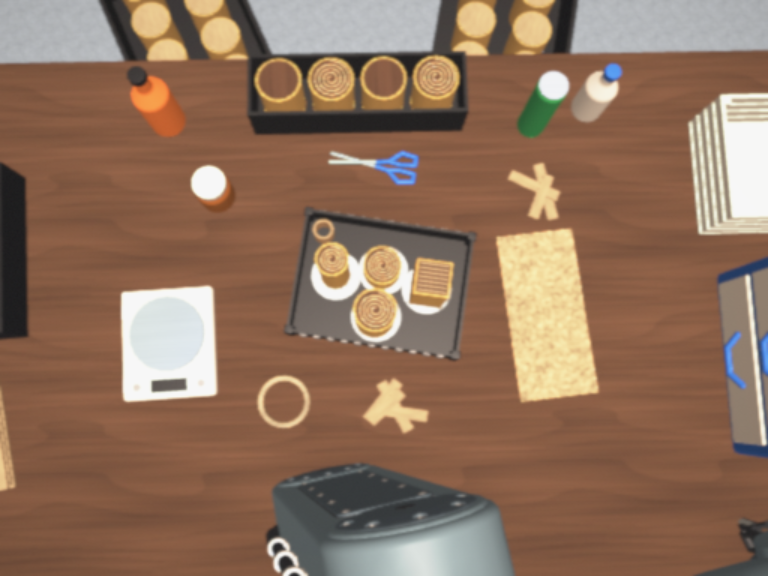

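View pics/scene0.png

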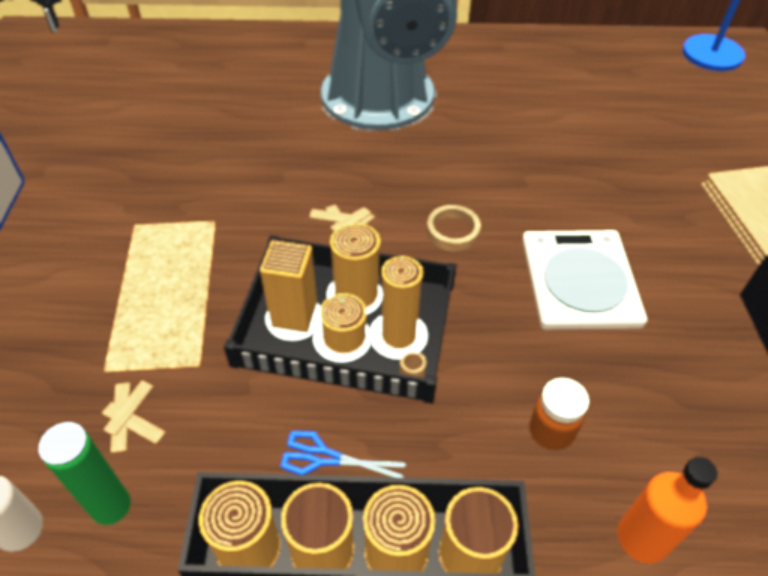

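The top view shows the crate's centre at about (382,283) px, with slim at (332,262) on the left, square at (432,283) on the right, wide at (376,313) in front and low at (382,267). The mat is on the right and the scale on the left. Next I'll refine the poses with a model fit in both cameras.

```bash
cat > fit.py <<'E'
from h import *
from scipy.optimize import minimize
SH=dict(wide=(33,.115),slim=(25,.140),square=(28,.128),low=(31,.058))
def pts(n,x,y,yaw,zb):
    r,h=SH[n]; r/=1000
    if n=='square': a=yaw+np.pi/4+np.arange(4)*np.pi/2; r*=2**.5
    else: a=np.linspace(0,2*np.pi,24,endpoint=False)
    return np.array([[x+r*np.cos(b),y+r*np.sin(b),z] for z in(zb,zb+h) for b in a])
def fit(n,x,y,zb=.005,cams=('top','scene'),yaw=0.):
    M={}
    for c in cams:
        vision.camera(c); rr=regions_of(c,n+'_mid')
        if not rr: continue
        # choose region nearest to expectation
        e=proj(c,[x,y,zb+SH[n][1]/2]); rr=[a for a in rr if np.hypot(*(np.array(a['rect'][:2])-e))<25]
        if rr: M[c]=max(rr,key=lambda a:a['p'])['mask']
    P={c:vision.camera_params(c) for c in M}
    def cost(v,full=False):
        tot=[]
        for c,m in M.items():
            K,R,t=[np.array(P[c][k]) for k in('intrinsics','R','t')]
            X=pts(n,v[0],v[1],v[2]if len(v)>2 else yaw,zb); u=(R@X.T).T+t; u=(K@u.T).T; u=u[:,:2]/u[:,2:]
            S=8; im=np.zeros((384*2,512*2),np.uint8)
            cv2.fillConvexPoly(im,cv2.convexHull(np.round((u*2+.5)*S*2).astype(np.int32)),255,shift=4)
            im=cv2.resize(im,(512,384),interpolation=cv2.INTER_AREA)/255.
            tot.append(1-np.minimum(im,m).sum()/np.maximum(im,m).sum())
        return tot if full else sum(tot)
    best=None
    for y0 in ([-.4,-.15,.1,.35] if n=='square' else [0]):
        v=[x,y]+([y0] if n=='square' else [])
        s=np.array([v]+[np.array(v)+d for d in np.diag([.012,.012,.2][:len(v)])])
        r=minimize(cost,v,method='Nelder-Mead',options=dict(initial_simplex=s,xatol=1e-4,fatol=1e-4))
        if best is None or r.fun<best.fun: best=r
    return best.x,dict(zip(M,np.round(cost(best.x,True),3)))
E
python3 - <<'E'
from fit import *
np.set_printoptions(precision=4,suppress=True)
for n,x,y in(('wide',.51,-.017),('slim',.58,.05),('square',.55,-.104),('low',.587,-.03)):
    print(n,*fit(n,x,y))
for c in('top','scene'):
  for n in('mat','crate'):
    vision.camera(c)
    for a in regions_of(c,n)[:1]:
        k,_=cv2.findContours(a['mask'].astype(np.uint8),0,1); k=max(k,key=cv2.contourArea)
        b=cv2.boxPoints(cv2.minAreaRect(k)) if n=='crate' else cv2.approxPolyDP(k,6,True)[:,0]
        z=.006 if n=='mat' else .05
        w=np.array([ray(c,p,z)[:2] for p in b]); print(c,n,round(a['p'],2),w.tolist(),w.mean(0))
# ellipse of plate
  vision.camera(c)
  for a in regions_of(c,'plate')[:1]: print(c,'plate region',a['rect'])
E
```

```text
wide [ 0.5076 -0.0172] {'top': np.float64(0.051), 'scene': np.float64(0.152)}
slim [0.5819 0.0458] {'top': np.float64(0.073), 'scene': np.float64(0.047)}
square [ 0.5524 -0.1059 -0.1608] {'top': np.float64(0.056), 'scene': np.float64(0.081)}
low [ 0.5864 -0.0312] {'top': np.float64(0.059), 'scene': np.float64(0.065)}
top crate 0.69 [[0.47891928084538854, 0.130958394636361], [0.6919981933828917, 0.09633986367334078], [0.6394875368633548, -0.19005795473407616], [0.42844109776939365, -0.1479820465641895]] [ 0.5597 -0.0277]
top plate region [114.6, 228.7, 65.7, 75.3]
scene mat 0.84 [[0.3681686878701116, -0.2581426976717114], [0.3852905154374108, -0.3844020792247419], [0.6550150048515457, -0.35220561098805125], [0.6419670157387117, -0.230894636719875]] [ 0.5126 -0.3064]
scene crate 0.42 [[0.36533433279100647, 0.09129386709506793], [0.3632068961708712, 0.16697061336509736], [0.4590606965831582, 0.16033524999440005], [0.46105736266652375, 0.08890269504610902]] [0.4122 0.1269]
scene plate region [105.2, 198.2, 67.8, 100.2]
```

```bash
cat > plan.py <<'E'
import sys
from h import *
from scipy.spatial.transform import Rotation as Ro
np.set_printoptions(precision=4,suppress=True)
def cur():
    o=ctrl.get_obs(); q=o['eef_rot']; return o,np.array(o['eef_pos']),Ro.from_quat([q[1],q[2],q[3],q[0]])
def target(jaw,R):
    # tool z down, tool x = jaw axis horizontal at yaw 'jaw' (mod pi, nearest)
    best=None
    for k in(0,1):
        a=jaw+k*np.pi; x=np.array([np.cos(a),np.sin(a),0]); z=np.array([0,0,-1.]); T=Ro.from_matrix(np.stack([x,np.cross(z,x),z],1))
        d=(R.inv()*T).as_rotvec()
        if best is None or np.linalg.norm(d)<np.linalg.norm(best): best=d
    return best
def go(wps,jaw=None):
    o,p,R=cur(); M=R.as_matrix()
    print('t',round(o['time_s'],2),'tcp',p,'jaw',round(float(np.arctan2(M[1,0],M[0,0])),3),'open',round(o['opening'],3),'z',M[:,2],'q',o['q'],'F',o['wrist_force'])
    if jaw is not None: print('turn',np.round(target(jaw,R),3))
    for w in wps: print(w,'-> cm',np.round(R.inv().apply(np.array(w)-p)*100,2))
E
python3 - <<'E'
from plan import *
# square: grasp jaw ~ y axis: yaw -0.161+pi/2
go([[.552,-.106,.26],[.552,-.106,.112]],-.17+np.pi/2)
E
```

```text
t 2.5 tcp [ 0.2143 -0.5336  0.2563] jaw -1.189 open 1.001 z [0.928  0.3726 0.    ] q [-1.3953  0.1808  1.607   0.      1.3538 -0.2063] F [-0.2655 -0.3382  0.3642]
turn [-1.527  0.432  0.432]
[0.552, -0.106, 0.26] -> cm [-27.1   -0.37  47.27]
[0.552, -0.106, 0.112] -> cm [-27.1   14.43  47.27]
```

```bash
python3 - <<'E'
s=open('plan.py').read()
s=s.replace("z=np.array([0,0,-1.]); T=Ro.from_matrix(np.stack([x,np.cross(z,x),z],1))","y=np.array([0,0,-1.]); T=Ro.from_matrix(np.stack([x,y,np.cross(x,y)],1))")
open('plan.py','w').write(s)
E
python3 - <<'E'
from plan import *
go([[.552,-.106,.26],[.552,-.106,.112]],-.17+np.pi/2)
E
```

```text
t 2.5 tcp [ 0.2143 -0.5336  0.2563] jaw -1.189 open 1.001 z [0.928  0.3726 0.    ] q [-1.3953  0.1808  1.607   0.      1.3538 -0.2063] F [-0.2655 -0.3382  0.3642]
turn [-0.     0.552 -0.   ]
[0.552, -0.106, 0.26] -> cm [-27.1   -0.37  47.27]
[0.552, -0.106, 0.112] -> cm [-27.1   14.43  47.27]
```

Request:
apply_moves(increments=[{"x":-3,"z":5.2,"ay":0.06,"grip":0},{"x":-6,"z":10.5,"ay":0.12,"grip":0},{"x":-9,"z":15.8,"ay":0.18,"grip":0},{"x":-12,"z":21,"ay":0.25,"grip":0},{"x":-15,"z":26.2,"ay":0.31,"grip":0},{"x":-18,"z":31.5,"ay":0.37,"grip":0},{"x":-21,"z":36.7,"ay":0.43,"grip":0},{"x":-24,"z":42,"ay":0.5,"grip":0},{"x":-27.1,"y":-0.4,"z":47.3,"ay":0.552,"grip":0},{"x":-27.1,"y":-0.4,"z":47.3,"ay":0.552,"grip":0},{"x":-27.1,"y":-0.4,"z":47.3,"ay":0.552,"grip":0}])

```text
invalid input
```

```bash
python3 - <<'E'
from fit import *
from plan import *
go([[.552,-.106,.112]],-.17+np.pi/2)
snap('wrist','w1')
print(fit('square',.552,-.106,cams=('wrist',),yaw=-.16))
for k,z in(('square_mid',.069),('plate',.03)):
  for a in pinpoint('wrist',k)[:2]: print(k,a['p'],a['xy'],ray('wrist',a['xy'],z))
E
```

```text
t 2.5 tcp [ 0.2143 -0.5336  0.2563] jaw -1.189 open 1.001 z [0.928  0.3726 0.    ] q [-1.3953  0.1808  1.607   0.      1.3538 -0.2063] F [-0.2655 -0.3382  0.3642]
turn [-0.     0.552 -0.   ]
[0.552, -0.106, 0.112] -> cm [-27.1   14.43  47.27]
(array([ 0.552, -0.106, -0.4  ]), {})
```

View pics/w1.png

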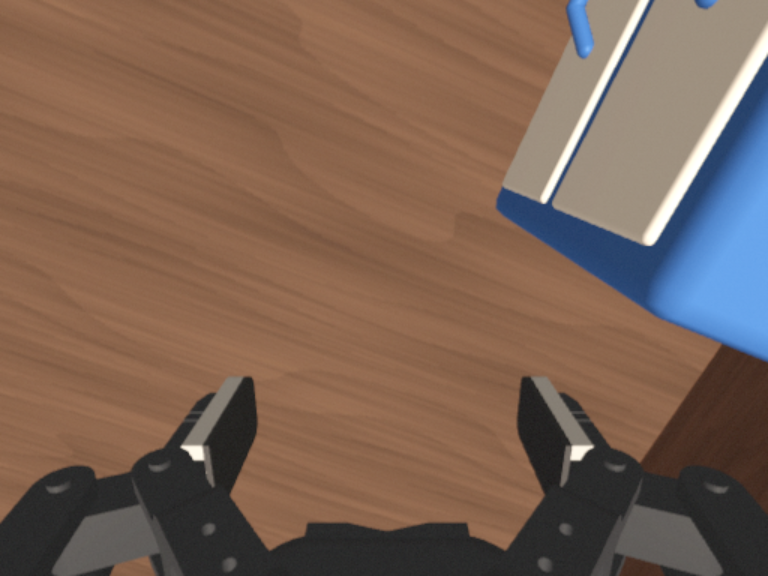

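The wrist view shows only the table and the blue rack. The move was refused as invalid input, so I'll send a short one with every key filled in.

Request:
apply_moves(increments=[{"x":-3.0,"y":0.0,"z":5.2,"ax":0.0,"ay":0.06,"az":0.0,"grip":0.0},{"x":-6.0,"y":0.0,"z":10.5,"ax":0.0,"ay":0.12,"az":0.0,"grip":0.0}])

```text
time_s: 3.0
eef_pos: [0.2896, -0.4381, 0.2562]
eef_rot: [0.56, -0.56, 0.432, -0.432]
wrist_force: [0.9, -0.4, 0.7]
opening: 0.997
```

```bash
python3 - <<'E'
from plan import *
go([[.552,-.106,.26],[.552,-.106,.112]],-.17+np.pi/2)
E
```

```text
t 3.0 tcp [ 0.2896 -0.4381  0.2562] jaw -1.313 open 0.997 z [0.967  0.2548 0.0002] q [-1.2129  0.0691  1.7315  0.0002  1.3409  0.1002] F [ 0.94   -0.3833  0.7399]
turn [-0.     0.428 -0.   ]
[0.552, -0.106, 0.26] -> cm [-25.43  -0.38  33.83]
[0.552, -0.106, 0.112] -> cm [-25.43  14.42  33.83]
```

Request:
apply_moves(increments=[{"x":-3.6,"y":0.0,"z":4.8,"ax":0.0,"ay":0.06,"az":0.0,"grip":0.0},{"x":-7.2,"y":0.0,"z":9.6,"ax":0.0,"ay":0.12,"az":0.0,"grip":0.0},{"x":-10.9,"y":0.0,"z":14.5,"ax":0.0,"ay":0.18,"az":0.0,"grip":0.0},{"x":-14.5,"y":0.0,"z":19.3,"ax":0.0,"ay":0.24,"az":0.0,"grip":0.0},{"x":-18.1,"y":0.0,"z":24.1,"ax":0.0,"ay":0.3,"az":0.0,"grip":0.0},{"x":-21.7,"y":-0.2,"z":29.0,"ax":0.0,"ay":0.36,"az":0.0,"grip":0.0},{"x":-25.4,"y":-0.4,"z":33.8,"ax":0.0,"ay":0.428,"az":0.0,"grip":0.0},{"x":-25.4,"y":-0.4,"z":33.8,"ax":0.0,"ay":0.428,"az":0.0,"grip":0.0},{"x":-25.4,"y":-0.4,"z":33.8,"ax":0.0,"ay":0.428,"az":0.0,"grip":0.0}])

```text
time_s: 4.12
eef_pos: [0.5515, -0.1062, 0.26]
eef_rot: [0.456, -0.456, 0.54, -0.54]
wrist_force: [-0.3, -0.2, -0.3]
opening: 0.999
```

```bash
python3 - <<'E'
from fit import *
from plan import *
snap('wrist','w2')
print(fit('square',.552,-.106,cams=('wrist',)))
go([[.552,-.106,.112]],-.17+np.pi/2)
E
```

```text
(array([ 0.5528, -0.1105, -0.1731]), {'wrist': np.float64(0.077)})
t 4.28 tcp [ 0.5511 -0.1075  0.2602] jaw -1.743 open 1.003 z [ 0.9852 -0.1712 -0.0001] q [-0.404   0.1476  1.6371 -0.0001  1.357   1.3389] F [-0.0391  0.226  -0.192 ]
turn [ 0.    -0.002  0.   ]
[0.552, -0.106, 0.112] -> cm [-0.17 14.82  0.06]
```

View pics/w2.png

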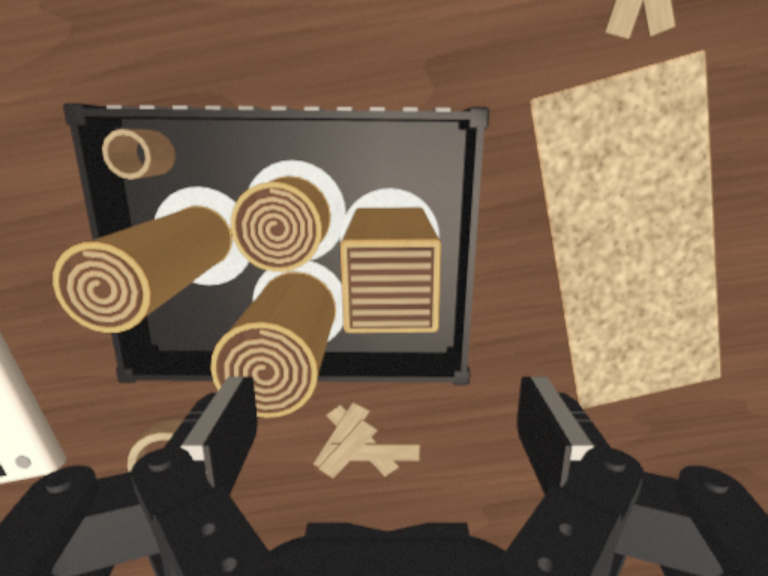

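Square's top is at (390,287) px, slightly right of the midpoint between the fingers, so I'll aim at y = -0.109.

Request:
apply_moves(increments=[{"x":0.1,"y":5.0,"z":0.1,"ax":0.0,"ay":0.0,"az":0.0,"grip":0.0},{"x":0.1,"y":9.5,"z":0.1,"ax":0.0,"ay":0.0,"az":0.0,"grip":0.0},{"x":0.1,"y":13.0,"z":0.1,"ax":0.0,"ay":0.0,"az":0.0,"grip":0.0},{"x":0.1,"y":15.1,"z":0.1,"ax":0.0,"ay":0.0,"az":0.0,"grip":0.0},{"x":0.1,"y":15.1,"z":0.1,"ax":0.0,"ay":0.0,"az":0.0,"grip":0.0}])

```text
time_s: 4.9
eef_pos: [0.5501, -0.1094, 0.1075]
eef_rot: [0.454, -0.455, 0.543, -0.54]
wrist_force: [-0.1, -0.1, 0.5]
opening: 1.001
```

```bash
python3 - <<'E'
from plan import *
go([],-.17+np.pi/2)
snap('wrist','w3');snap('scene','s3')
E
```

```text
t 4.9 tcp [ 0.5501 -0.1094  0.1075] jaw -1.745 open 1.001 z [ 0.9849 -0.1732 -0.0041] q [-0.4078  0.3318  1.7503 -0.0002  1.0637  1.3372] F [-0.0922 -0.0957  0.5169]
turn [ 0.004 -0.004 -0.001]
```

View pics/w3.png

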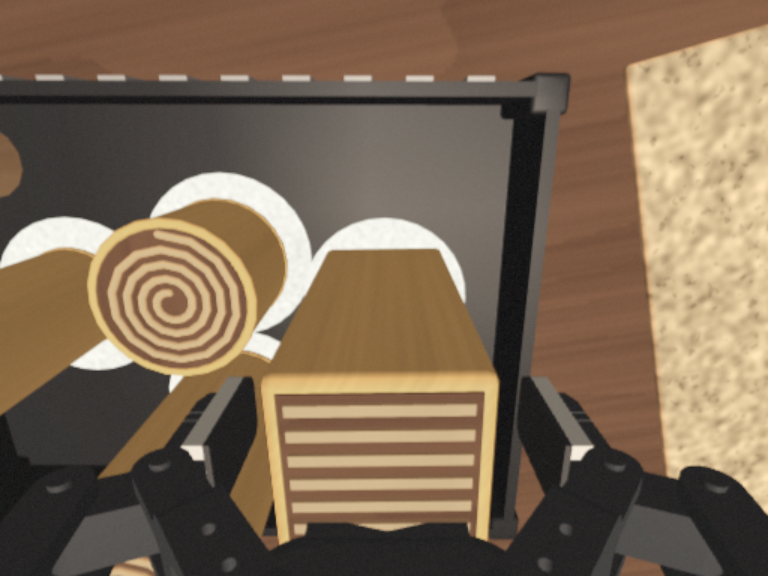

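View pics/s3.png

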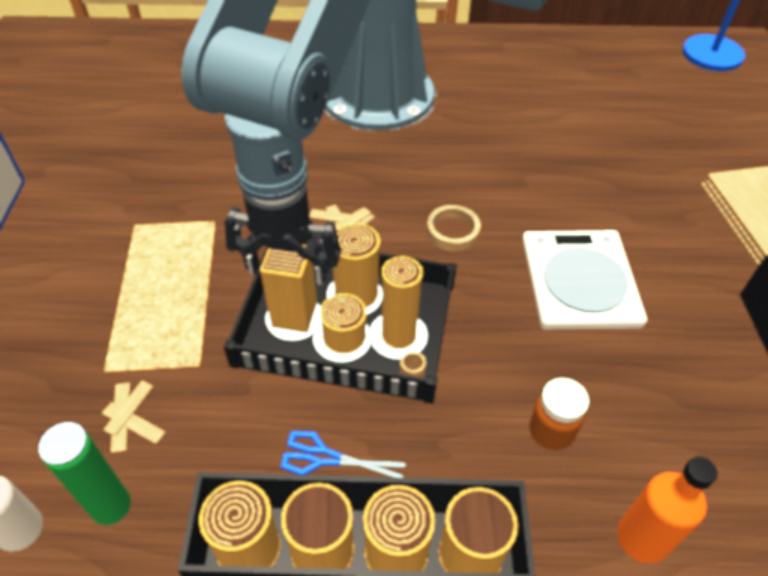

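The tin, spanning columns 262–497, sits between the fingers at 250 and 522 px. I'll close now, then lift once the opening settles.

Request:
apply_moves(increments=[{"x":0.0,"y":0.0,"z":0.0,"ax":0.0,"ay":0.0,"az":0.0,"grip":1.0},{"x":0.0,"y":0.0,"z":0.0,"ax":0.0,"ay":0.0,"az":0.0,"grip":1.0},{"x":0.0,"y":0.0,"z":0.0,"ax":0.0,"ay":0.0,"az":0.0,"grip":1.0},{"x":0.0,"y":0.0,"z":0.0,"ax":0.0,"ay":0.0,"az":0.0,"grip":1.0},{"x":0.0,"y":0.0,"z":0.0,"ax":0.0,"ay":0.0,"az":0.0,"grip":1.0},{"x":0.0,"y":0.0,"z":0.0,"ax":0.0,"ay":0.0,"az":0.0,"grip":1.0}])

```text
time_s: 5.75
eef_pos: [0.5532, -0.11, 0.1117]
eef_rot: [-0.455, 0.454, -0.54, 0.543]
wrist_force: [-1.0, 0.1, 6.8]
opening: 0.651
```

```bash
python3 - <<'E'
from plan import *
# mat spots along axis yaw .115
c=np.array([.511,-.306]);u=np.array([np.cos(.115),np.sin(.115)])
for s in(.09,0,-.09): print(c+s*u)
p=c+.09*u
go([[.5502,-.1094,.21],[*p,.21],[*p,.112],[*p,.109]],.115+np.pi/2)
E
```

```text
[ 0.6004 -0.2957]
[ 0.511 -0.306]
[ 0.4216 -0.3163]
t 5.75 tcp [ 0.5532 -0.11    0.1117] jaw -1.744 open 0.651 z [ 0.985  -0.1723  0.0035] q [-0.4067  0.3272  1.7463 -0.0002  1.0645  1.3374] F [-1.0169  0.1082  6.8061]
turn [-0.003 -0.288  0.002]
[0.5502, -0.1094, 0.21] -> cm [-0.   -9.84 -0.27]
[np.float64(0.6004055305882794), np.float64(-0.29567279804457025), 0.21] -> cm [17.48 -9.79  7.89]
[np.float64(0.6004055305882794), np.float64(-0.29567279804457025), 0.112] -> cm [17.47  0.01  7.85]
[np.float64(0.6004055305882794), np.float64(-0.29567279804457025), 0.109] -> cm [17.47  0.31  7.85]
```

Request:
apply_moves(increments=[{"x":0.0,"y":-2.0,"z":0.0,"ax":0.0,"ay":0.0,"az":0.0,"grip":1.0},{"x":0.0,"y":-5.5,"z":0.0,"ax":0.0,"ay":0.0,"az":0.0,"grip":1.0},{"x":0.0,"y":-9.0,"z":0.0,"ax":0.0,"ay":0.0,"az":0.0,"grip":1.0},{"x":2.5,"y":-9.8,"z":1.0,"ax":0.0,"ay":-0.04,"az":0.0,"grip":1.0},{"x":6.0,"y":-9.8,"z":2.7,"ax":0.0,"ay":-0.1,"az":0.0,"grip":1.0},{"x":10.0,"y":-9.8,"z":4.5,"ax":0.0,"ay":-0.16,"az":0.0,"grip":1.0},{"x":14.0,"y":-9.8,"z":6.3,"ax":0.0,"ay":-0.23,"az":0.0,"grip":1.0},{"x":16.5,"y":-9.8,"z":7.4,"ax":0.0,"ay":-0.27,"az":0.0,"grip":1.0},{"x":17.5,"y":-9.8,"z":7.9,"ax":0.0,"ay":-0.288,"az":0.0,"grip":1.0},{"x":17.5,"y":-9.8,"z":7.9,"ax":0.0,"ay":-0.288,"az":0.0,"grip":1.0},{"x":17.5,"y":-9.8,"z":7.9,"ax":0.0,"ay":-0.288,"az":0.0,"grip":1.0}])

```text
time_s: 7.12
eef_pos: [0.6003, -0.2945, 0.2099]
eef_rot: [0.528, -0.528, 0.47, -0.471]
wrist_force: [0.3, 0.9, -2.6]
opening: 0.653
```

```bash
python3 - <<'E'
from plan import *
go([[.6004,-.2957,.116],[.6004,-.2957,.113]],.115+np.pi/2)
snap('scene','s4')
E
```

```text
t 7.12 tcp [ 0.6003 -0.2945  0.2099] jaw -1.455 open 0.653 z [0.9933 0.1151 0.0024] q [-0.6335  0.4225  1.3965  0.001   1.3201  0.8216] F [ 0.2522  0.87   -2.5713]
turn [-0.002  0.     0.001]
[0.6004, -0.2957, 0.116] -> cm [ 0.12  9.39 -0.03]
[0.6004, -0.2957, 0.113] -> cm [ 0.12  9.69 -0.03]
```

View pics/s4.png

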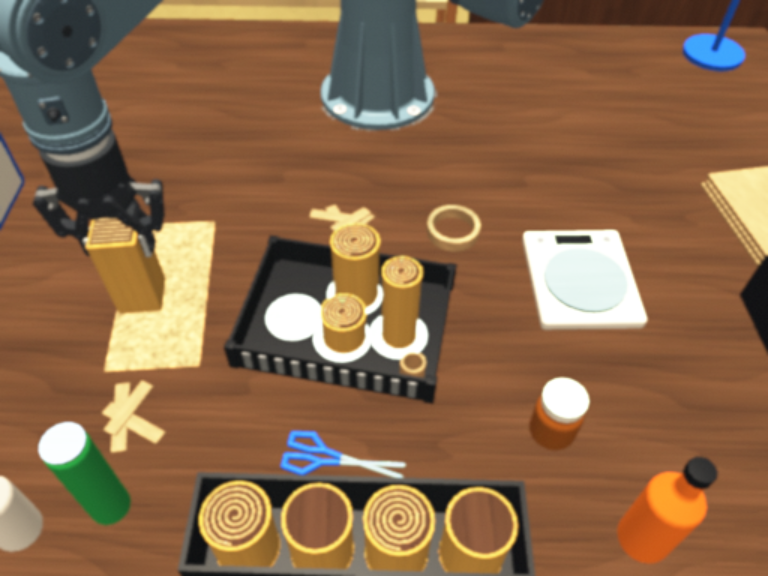

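The square tin is held upright over the mat, its base near (140,305) px. Now to lower it.

Request:
apply_moves(increments=[{"x":0.1,"y":4.0,"z":0.0,"ax":0.0,"ay":0.0,"az":0.0,"grip":1.0},{"x":0.1,"y":7.5,"z":0.0,"ax":0.0,"ay":0.0,"az":0.0,"grip":1.0},{"x":0.1,"y":9.0,"z":0.0,"ax":0.0,"ay":0.0,"az":0.0,"grip":1.0},{"x":0.1,"y":9.6,"z":0.0,"ax":0.0,"ay":0.0,"az":0.0,"grip":1.0},{"x":0.1,"y":9.6,"z":0.0,"ax":0.0,"ay":0.0,"az":0.0,"grip":1.0},{"x":0.1,"y":9.6,"z":0.0,"ax":0.0,"ay":0.0,"az":0.0,"grip":1.0}])

```text
time_s: 7.92
eef_pos: [0.6017, -0.2961, 0.1158]
eef_rot: [0.529, -0.528, 0.468, -0.472]
wrist_force: [0.7, -0.4, -2.7]
opening: 0.651
```

Request:
apply_moves(increments=[{"x":0.0,"y":0.2,"z":0.0,"ax":0.0,"ay":0.0,"az":0.0,"grip":1.0},{"x":0.0,"y":0.35,"z":0.0,"ax":0.0,"ay":0.0,"az":0.0,"grip":1.0},{"x":0.0,"y":0.35,"z":0.0,"ax":0.0,"ay":0.0,"az":0.0,"grip":1.0},{"x":0.0,"y":0.35,"z":0.0,"ax":0.0,"ay":0.0,"az":0.0,"grip":1.0}])

```text
time_s: 8.43
eef_pos: [0.602, -0.2964, 0.1127]
eef_rot: [0.529, -0.528, 0.468, -0.472]
wrist_force: [0.5, -0.2, -0.7]
opening: 0.649
```

Request:
apply_moves(increments=[{"x":0.0,"y":0.1,"z":0.0,"ax":0.0,"ay":0.0,"az":0.0,"grip":0.0},{"x":0.0,"y":0.1,"z":0.0,"ax":0.0,"ay":0.0,"az":0.0,"grip":0.0},{"x":0.0,"y":0.1,"z":0.0,"ax":0.0,"ay":0.0,"az":0.0,"grip":0.0},{"x":0.0,"y":0.1,"z":0.0,"ax":0.0,"ay":0.0,"az":0.0,"grip":0.0},{"x":0.0,"y":0.1,"z":0.0,"ax":0.0,"ay":0.0,"az":0.0,"grip":0.0},{"x":0.0,"y":-3.0,"z":0.0,"ax":0.0,"ay":0.0,"az":0.0,"grip":0.0},{"x":0.0,"y":-8.0,"z":0.0,"ax":0.0,"ay":0.0,"az":0.0,"grip":0.0},{"x":0.0,"y":-13.0,"z":0.0,"ax":0.0,"ay":0.0,"az":0.0,"grip":0.0},{"x":0.0,"y":-14.5,"z":0.0,"ax":0.0,"ay":0.0,"az":0.0,"grip":0.0},{"x":0.0,"y":-14.5,"z":0.0,"ax":0.0,"ay":0.0,"az":0.0,"grip":0.0}])

```text
time_s: 9.68
eef_pos: [0.6015, -0.2962, 0.2586]
eef_rot: [0.529, -0.527, 0.467, -0.473]
wrist_force: [0.7, 0.1, 0.1]
opening: 0.998
```

```bash
python3 - <<'E'
from plan import *
go([[.5076,-.0172,.26]],-.18+np.pi/2)
snap('scene','s5')
E
```

```text
t 9.68 tcp [ 0.6015 -0.2962  0.2586] jaw -1.455 open 0.998 z [0.9933 0.1155 0.0069] q [-0.6345  0.3824  1.3505  0.0009  1.4001  0.8204] F [0.7148 0.1289 0.0931]
turn [-0.008  0.296  0.004]
[0.5076, -0.0172, 0.26] -> cm [-28.79  -0.33  -6.1 ]
```

View pics/s5.png

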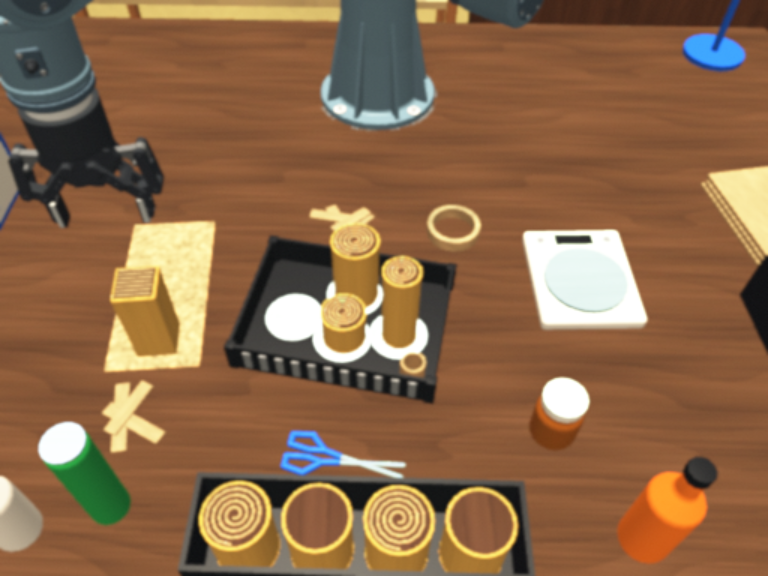

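Square stands upright on the mat at about (150,335) px. Next is wide.

Request:
apply_moves(increments=[{"x":-4.8,"y":0.0,"z":-1.0,"ax":-0.0,"ay":0.05,"az":0.0,"grip":0.0},{"x":-9.6,"y":0.0,"z":-2.0,"ax":0.0,"ay":0.1,"az":0.0,"grip":0.0},{"x":-14.4,"y":0.0,"z":-3.0,"ax":0.0,"ay":0.15,"az":0.0,"grip":0.0},{"x":-19.2,"y":0.0,"z":-4.0,"ax":0.0,"ay":0.2,"az":0.0,"grip":0.0},{"x":-24.0,"y":-0.3,"z":-5.0,"ax":0.0,"ay":0.25,"az":0.0,"grip":0.0},{"x":-28.8,"y":-0.3,"z":-6.1,"ax":-0.008,"ay":0.296,"az":0.004,"grip":0.0},{"x":-28.8,"y":-0.3,"z":-6.1,"ax":-0.008,"ay":0.296,"az":0.004,"grip":0.0},{"x":-28.8,"y":-0.3,"z":-6.1,"ax":-0.008,"ay":0.296,"az":0.004,"grip":0.0}])

```text
time_s: 10.72
eef_pos: [0.5065, -0.0167, 0.257]
eef_rot: [0.452, -0.454, 0.544, -0.541]
wrist_force: [0.3, -0.8, -0.1]
opening: 0.999
```

```bash
python3 - <<'E'
from fit import *
from plan import *
snap('wrist','w6')
print(fit('wide',.508,-.017,cams=('wrist',)),fit('low',.586,-.031,cams=('wrist',)),fit('slim',.582,.046,cams=('wrist',)),fit('square',.6015,-.296,zb=.006,cams=('top','scene')))
go([[.508,-.018,.095]],-.18+np.pi/2)
E
```

```text
(array([ 0.5074, -0.021 ]), {'wrist': np.float64(0.019)}) (array([ 0.5861, -0.0349]), {'wrist': np.float64(0.036)}) (array([0.5819, 0.0429]), {'wrist': np.float64(0.023)}) (array([ 0.6009, -0.292 ,  0.1718]), {'top': np.float64(0.07)})
t 11.28 tcp [ 0.507  -0.0168  0.2585] jaw -1.751 open 1.001 z [ 0.9837 -0.1796 -0.0033] q [-0.268   0.0279  1.7698  0.0008  1.3473  1.4831] F [ 0.5663  0.0175 -0.0147]
turn [ 0.003 -0.001 -0.001]
[0.508, -0.018, 0.095] -> cm [ 0.11 16.35  0.17]
```

View pics/w6.png

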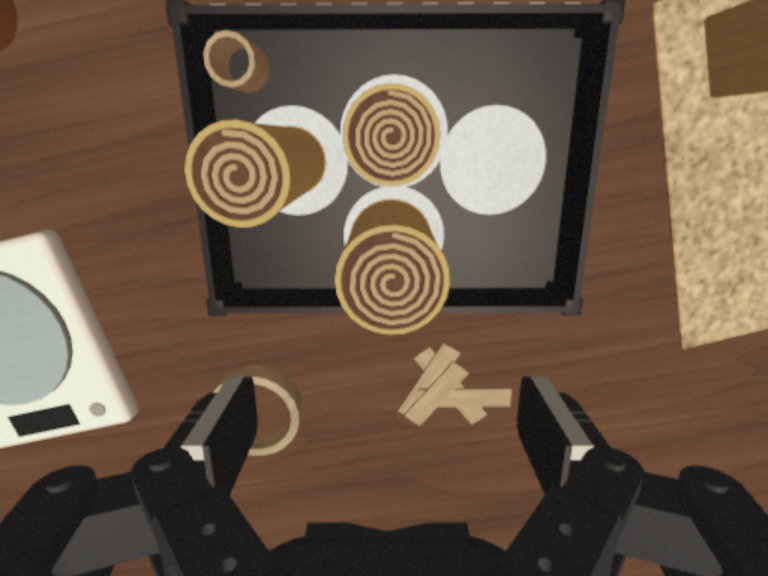

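Wide's top is at (392,280) px against a finger midpoint of about 386, so I'll shift about 2 mm and descend.

Request:
apply_moves(increments=[{"x":0.2,"y":5.0,"z":0.1,"ax":0.0,"ay":0.0,"az":0.0,"grip":0.0},{"x":0.2,"y":10.0,"z":0.1,"ax":0.0,"ay":0.0,"az":0.0,"grip":0.0},{"x":0.2,"y":14.0,"z":0.1,"ax":0.0,"ay":0.0,"az":0.0,"grip":0.0},{"x":0.2,"y":16.2,"z":0.1,"ax":0.0,"ay":0.0,"az":0.0,"grip":0.0},{"x":0.2,"y":16.2,"z":0.1,"ax":0.0,"ay":0.0,"az":0.0,"grip":0.0},{"x":0.2,"y":16.2,"z":0.1,"ax":0.0,"ay":0.0,"az":0.0,"grip":0.0}])

```text
time_s: 12.02
eef_pos: [0.508, -0.0189, 0.0976]
eef_rot: [0.453, -0.453, 0.544, -0.542]
wrist_force: [0.2, -0.5, 1.2]
opening: 1.004
```

```bash
python3 - <<'E'
from plan import *
go([[.508,-.018,.095]],-.18+np.pi/2)
snap('wrist','w7')
E
```

```text
t 12.03 tcp [ 0.508  -0.0189  0.0976] jaw -1.751 open 1.004 z [ 0.9837 -0.1796 -0.0016] q [-0.2716  0.2437  1.8909  0.001   1.0088  1.4793] F [ 0.2304 -0.5321  1.1918]
turn [ 0.002 -0.001 -0.001]
[0.508, -0.018, 0.095] -> cm [-0.09  0.26 -0.01]
```

View pics/w7.png

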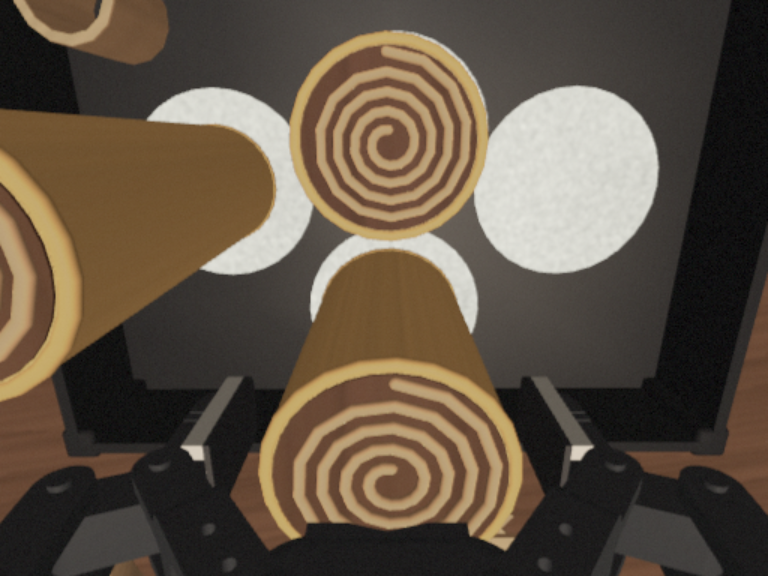

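Wide is centred at column 391, between the fingers, so I'll close.

Request:
apply_moves(increments=[{"x":0.1,"y":0.0,"z":0.0,"ax":0.0,"ay":0.0,"az":0.0,"grip":1.0},{"x":0.1,"y":0.0,"z":0.0,"ax":0.0,"ay":0.0,"az":0.0,"grip":1.0},{"x":0.1,"y":0.0,"z":0.0,"ax":0.0,"ay":0.0,"az":0.0,"grip":1.0},{"x":0.1,"y":0.0,"z":0.0,"ax":0.0,"ay":0.0,"az":0.0,"grip":1.0},{"x":0.1,"y":0.0,"z":0.0,"ax":0.0,"ay":0.0,"az":0.0,"grip":1.0},{"x":0.1,"y":0.0,"z":0.0,"ax":0.0,"ay":0.0,"az":0.0,"grip":1.0}])

```text
time_s: 12.82
eef_pos: [0.5094, -0.0203, 0.0997]
eef_rot: [-0.454, 0.452, -0.542, 0.544]
wrist_force: [0.4, 1.8, 6.3]
opening: 0.757
```

```bash
python3 - <<'E'
from plan import *
go([[.508,-.02,.18],[.511,-.306,.18]],.115+np.pi/2)
E
```

```text
t 12.82 tcp [ 0.5094 -0.0203  0.0997] jaw -1.751 open 0.757 z [ 0.9838 -0.1794  0.0026] q [-0.2735  0.2406  1.8894  0.0011  1.0091  1.4772] F [0.3759 1.7821 6.3479]
turn [-0.003 -0.295 -0.   ]
[0.508, -0.02, 0.18] -> cm [-0.01 -8.03 -0.12]
[0.511, -0.306, 0.18] -> cm [28.08 -8.04  5.31]
```

Request:
apply_moves(increments=[{"x":0.0,"y":-2.0,"z":0.0,"ax":0.0,"ay":0.0,"az":0.0,"grip":1.0},{"x":0.0,"y":-5.5,"z":0.0,"ax":0.0,"ay":0.0,"az":0.0,"grip":1.0},{"x":0.0,"y":-8.5,"z":0.0,"ax":0.0,"ay":0.0,"az":0.0,"grip":1.0},{"x":3.0,"y":-9.0,"z":0.5,"ax":0.0,"ay":-0.03,"az":0.0,"grip":1.0},{"x":7.5,"y":-9.0,"z":1.4,"ax":0.0,"ay":-0.08,"az":0.0,"grip":1.0},{"x":12.5,"y":-9.0,"z":2.3,"ax":0.0,"ay":-0.13,"az":0.0,"grip":1.0},{"x":17.5,"y":-9.0,"z":3.3,"ax":0.0,"ay":-0.18,"az":0.0,"grip":1.0},{"x":22.5,"y":-9.0,"z":4.2,"ax":0.0,"ay":-0.23,"az":0.0,"grip":1.0},{"x":26.5,"y":-9.0,"z":5.0,"ax":0.0,"ay":-0.27,"az":0.0,"grip":1.0},{"x":28.0,"y":-9.0,"z":5.3,"ax":0.0,"ay":-0.295,"az":0.0,"grip":1.0},{"x":28.0,"y":-9.0,"z":5.3,"ax":0.0,"ay":-0.295,"az":0.0,"grip":1.0},{"x":28.0,"y":-9.0,"z":5.3,"ax":0.0,"ay":-0.295,"az":0.0,"grip":1.0}])

```text
time_s: 14.32
eef_pos: [0.5109, -0.3043, 0.1894]
eef_rot: [0.529, -0.527, 0.47, -0.471]
wrist_force: [0.1, 0.6, -1.7]
opening: 0.761
```

```bash
python3 - <<'E'
from plan import *
go([[.511,-.306,.1015]],.115+np.pi/2)
snap('top','t8')
E
```

```text
t 14.32 tcp [ 0.5109 -0.3043  0.1894] jaw -1.456 open 0.761 z [0.9935 0.1142 0.0023] q [-0.7377  0.2887  1.6176  0.0024  1.2343  0.7178] F [ 0.072   0.5768 -1.7304]
turn [-0.002 -0.001 -0.001]
[0.511, -0.306, 0.1015] -> cm [ 0.18  8.79 -0.03]
```

View pics/t8.png

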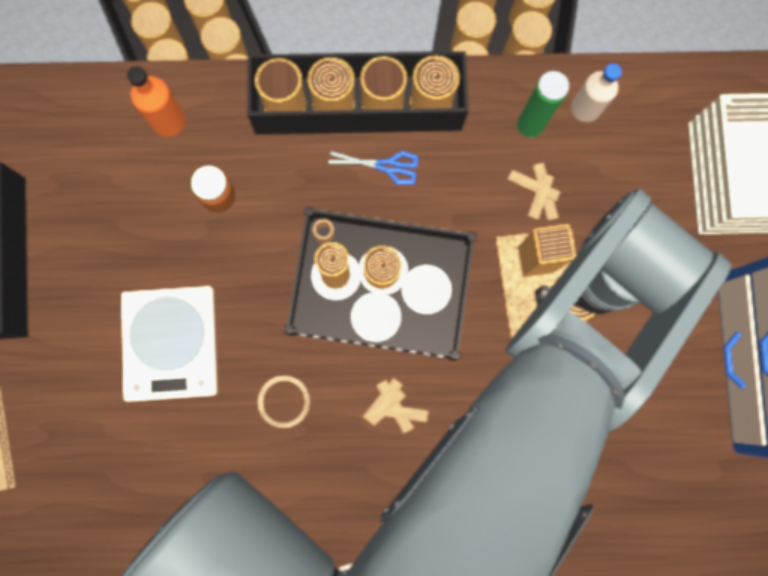

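The arm is over the mat. Square stands at (547,250) px, and the low and slim tins haven't moved. Lower wide to a TCP height of about .1005.

Request:
apply_moves(increments=[{"x":0.2,"y":4.0,"z":0.0,"ax":0.0,"ay":0.0,"az":0.0,"grip":1.0},{"x":0.2,"y":7.0,"z":0.0,"ax":0.0,"ay":0.0,"az":0.0,"grip":1.0},{"x":0.2,"y":8.4,"z":0.0,"ax":0.0,"ay":0.0,"az":0.0,"grip":1.0},{"x":0.2,"y":8.8,"z":0.0,"ax":0.0,"ay":0.0,"az":0.0,"grip":1.0},{"x":0.2,"y":8.8,"z":0.0,"ax":0.0,"ay":0.0,"az":0.0,"grip":1.0},{"x":0.2,"y":8.9,"z":0.0,"ax":0.0,"ay":0.0,"az":0.0,"grip":1.0},{"x":0.2,"y":8.9,"z":0.0,"ax":0.0,"ay":0.0,"az":0.0,"grip":1.0}])

```text
time_s: 15.25
eef_pos: [0.5118, -0.3064, 0.1013]
eef_rot: [0.529, -0.527, 0.47, -0.471]
wrist_force: [0.6, 0.3, -3.3]
opening: 0.762
```

Request:
apply_moves(increments=[{"x":0.0,"y":0.15,"z":0.0,"ax":0.0,"ay":0.0,"az":0.0,"grip":1.0},{"x":0.0,"y":0.2,"z":0.0,"ax":0.0,"ay":0.0,"az":0.0,"grip":1.0},{"x":0.0,"y":0.2,"z":0.0,"ax":0.0,"ay":0.0,"az":0.0,"grip":1.0}])

```text
time_s: 15.62
eef_pos: [0.5121, -0.3065, 0.1007]
eef_rot: [0.529, -0.527, 0.469, -0.472]
wrist_force: [-2.8, 2.9, 7.0]
opening: 0.756
```

Wide is in contact with the mat. Release and rise.

Request:
apply_moves(increments=[{"x":0.0,"y":0.0,"z":0.0,"ax":0.0,"ay":0.0,"az":0.0,"grip":0.0},{"x":0.0,"y":0.0,"z":0.0,"ax":0.0,"ay":0.0,"az":0.0,"grip":0.0},{"x":0.0,"y":0.0,"z":0.0,"ax":0.0,"ay":0.0,"az":0.0,"grip":0.0},{"x":0.0,"y":0.0,"z":0.0,"ax":0.0,"ay":0.0,"az":0.0,"grip":0.0},{"x":0.0,"y":-3.0,"z":0.0,"ax":0.0,"ay":0.0,"az":0.0,"grip":0.0},{"x":0.0,"y":-8.0,"z":0.0,"ax":0.0,"ay":0.0,"az":0.0,"grip":0.0},{"x":0.0,"y":-13.0,"z":0.0,"ax":0.0,"ay":0.0,"az":0.0,"grip":0.0},{"x":0.0,"y":-16.5,"z":0.0,"ax":0.0,"ay":0.0,"az":0.0,"grip":0.0},{"x":0.0,"y":-16.5,"z":0.0,"ax":0.0,"ay":0.0,"az":0.0,"grip":0.0}])

```text
time_s: 16.75
eef_pos: [0.5129, -0.3077, 0.2697]
eef_rot: [0.529, -0.527, 0.467, -0.474]
wrist_force: [0.2, -0.2, -0.5]
opening: 1.004
```

```bash
python3 - <<'E'
from plan import *
go([[.582,.0445,.26]],-.18+np.pi/2)
snap('scene','s9')
E
```

```text
t 16.75 tcp [ 0.5129 -0.3077  0.2697] jaw -1.456 open 1.004 z [0.9933 0.1149 0.0086] q [-0.7397  0.2138  1.5408  0.0023  1.3765  0.7155] F [ 0.1789 -0.2229 -0.4972]
turn [-0.009  0.295  0.005]
[0.582, 0.0445, 0.26] -> cm [-34.2    0.84  10.9 ]
```

View pics/s9.png

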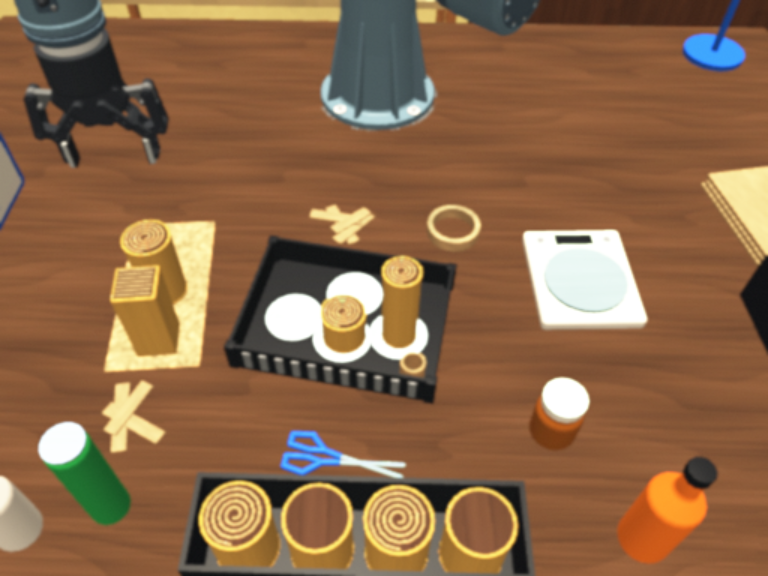

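Wide and square stand on the mat at (160,275) and (150,335) px. Next is slim.

Request:
apply_moves(increments=[{"x":-4.9,"y":0.0,"z":1.5,"ax":0.0,"ay":0.04,"az":0.0,"grip":0.0},{"x":-9.8,"y":0.0,"z":3.1,"ax":0.0,"ay":0.08,"az":0.0,"grip":0.0},{"x":-14.7,"y":0.2,"z":4.7,"ax":0.0,"ay":0.12,"az":0.0,"grip":0.0},{"x":-19.6,"y":0.3,"z":6.2,"ax":0.0,"ay":0.17,"az":0.0,"grip":0.0},{"x":-24.5,"y":0.5,"z":7.8,"ax":0.0,"ay":0.21,"az":0.0,"grip":0.0},{"x":-29.4,"y":0.7,"z":9.4,"ax":0.0,"ay":0.25,"az":0.0,"grip":0.0},{"x":-34.2,"y":0.8,"z":10.9,"ax":-0.009,"ay":0.295,"az":0.005,"grip":0.0},{"x":-34.2,"y":0.8,"z":10.9,"ax":-0.009,"ay":0.295,"az":0.005,"grip":0.0},{"x":-34.2,"y":0.8,"z":10.9,"ax":-0.009,"ay":0.295,"az":0.005,"grip":0.0}])

```text
time_s: 17.92
eef_pos: [0.5803, 0.0452, 0.257]
eef_rot: [0.452, -0.454, 0.545, -0.541]
wrist_force: [0.0, -0.1, 0.3]
opening: 0.999
```

```bash
python3 - <<'E'
from fit import *
from plan import *
snap('wrist','w10')
print(fit('slim',.582,.044,cams=('wrist',)))
go([[.582,.0445,.121]],-.18+np.pi/2)
E
```

```text
(array([0.5823, 0.0425]), {'wrist': np.float64(0.027)})
t 18.07 tcp [0.5808 0.0441 0.2581] jaw -1.752 open 0.999 z [ 0.9836 -0.1804 -0.0039] q [-0.1289  0.1978  1.5834  0.0021  1.3641  1.6229] F [ 0.6672 -0.4574 -0.0722]
turn [ 0.004 -0.001 -0.002]
[0.582, 0.0445, 0.121] -> cm [-0.03 13.71  0.17]
```

View pics/w10.png

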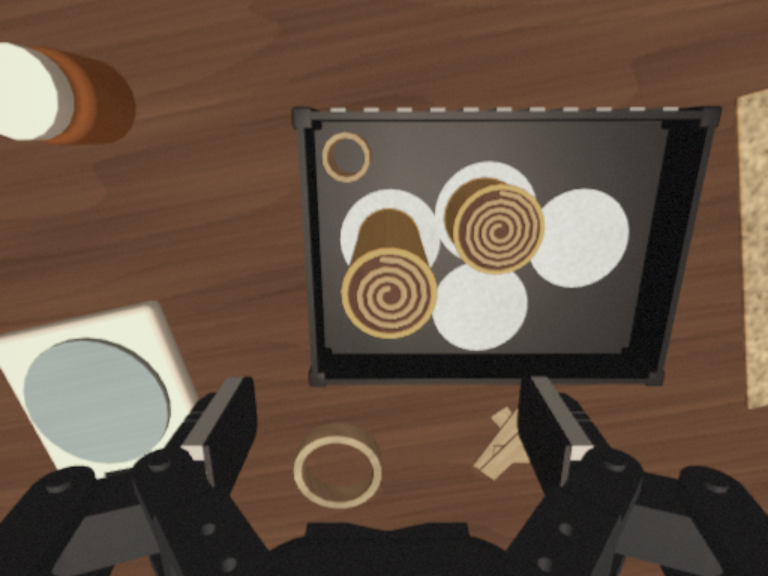

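Slim's top at (389,293) px is centred between the fingers. Descend and close.

Request:
apply_moves(increments=[{"x":0.1,"y":4.5,"z":0.1,"ax":0.0,"ay":0.0,"az":0.0,"grip":0.0},{"x":0.1,"y":9.0,"z":0.1,"ax":0.0,"ay":0.0,"az":0.0,"grip":0.0},{"x":0.1,"y":12.5,"z":0.1,"ax":0.0,"ay":0.0,"az":0.0,"grip":0.0},{"x":0.1,"y":13.6,"z":0.1,"ax":0.0,"ay":0.0,"az":0.0,"grip":0.0},{"x":0.1,"y":13.6,"z":0.1,"ax":0.0,"ay":0.0,"az":0.0,"grip":0.0},{"x":0.1,"y":13.6,"z":0.1,"ax":0.0,"ay":0.0,"az":0.0,"grip":1.0},{"x":0.1,"y":13.6,"z":0.1,"ax":0.0,"ay":0.0,"az":0.0,"grip":1.0},{"x":0.1,"y":13.6,"z":0.1,"ax":0.0,"ay":0.0,"az":0.0,"grip":1.0},{"x":0.1,"y":13.6,"z":0.1,"ax":0.0,"ay":0.0,"az":0.0,"grip":1.0},{"x":0.1,"y":13.6,"z":0.1,"ax":0.0,"ay":0.0,"az":0.0,"grip":1.0},{"x":0.1,"y":13.6,"z":0.1,"ax":0.0,"ay":0.0,"az":0.0,"grip":1.0}])

```text
time_s: 19.45
eef_pos: [0.5823, 0.0433, 0.124]
eef_rot: [0.453, -0.452, 0.544, -0.543]
wrist_force: [-0.8, -1.0, 5.2]
opening: 0.572
```

```bash
python3 - <<'E'
from plan import *
go([[.582,.043,.22],[.4216,-.3163,.22]],.115+np.pi/2)
snap('wrist','w11')
E
```

```text
t 19.45 tcp [0.5823 0.0433 0.124 ] jaw -1.752 open 0.572 z [ 0.9837 -0.1801 -0.0007] q [-0.1299  0.3504  1.6853  0.0022  1.1064  1.6209] F [-0.8273 -1.0271  5.1866]
turn [ 0.    -0.296 -0.002]
[0.582, 0.043, 0.22] -> cm [ 0.02 -9.6  -0.03]
[0.4216, -0.3163, 0.22] -> cm [38.25 -9.67 -9.34]
```

View pics/w11.png

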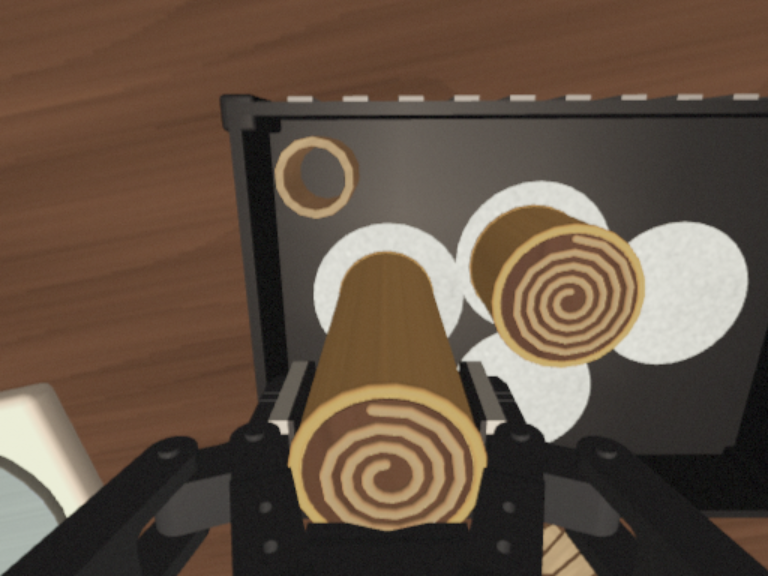

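Request:
apply_moves(increments=[{"x":0.0,"y":-2.0,"z":0.0,"ax":0.0,"ay":0.0,"az":0.0,"grip":1.0},{"x":0.0,"y":-5.5,"z":0.0,"ax":0.0,"ay":0.0,"az":0.0,"grip":1.0},{"x":0.0,"y":-9.0,"z":0.0,"ax":0.0,"ay":0.0,"az":0.0,"grip":1.0},{"x":2.5,"y":-9.7,"z":-1.5,"ax":0.0,"ay":-0.03,"az":0.0,"grip":1.0},{"x":6.5,"y":-9.7,"z":-4.0,"ax":0.0,"ay":-0.06,"az":0.0,"grip":1.0},{"x":11.0,"y":-9.7,"z":-6.5,"ax":0.0,"ay":-0.1,"az":0.0,"grip":1.0},{"x":16.0,"y":-9.7,"z":-8.5,"ax":0.0,"ay":-0.14,"az":0.0,"grip":1.0},{"x":21.0,"y":-9.7,"z":-9.3,"ax":0.0,"ay":-0.18,"az":0.0,"grip":1.0},{"x":26.0,"y":-9.7,"z":-9.3,"ax":0.0,"ay":-0.22,"az":0.0,"grip":1.0},{"x":31.0,"y":-9.7,"z":-9.3,"ax":0.0,"ay":-0.26,"az":0.0,"grip":1.0},{"x":35.5,"y":-9.7,"z":-9.3,"ax":0.0,"ay":-0.29,"az":0.0,"grip":1.0},{"x":38.2,"y":-9.7,"z":-9.3,"ax":0.0,"ay":-0.296,"az":0.0,"grip":1.0}])

```text
time_s: 21.0
eef_pos: [0.4213, -0.3179, 0.2203]
eef_rot: [0.528, -0.527, 0.471, -0.47]
wrist_force: [0.7, 1.5, -3.2]
opening: 0.575
```

```bash
python3 - <<'E'
from plan import *
go([[.4216,-.3163,.128],[.4216,-.3163,.125]],.115+np.pi/2)
snap('scene','s12')
E
```

```text
t 21.0 tcp [ 0.4213 -0.3179  0.2203] jaw -1.457 open 0.575 z [ 0.9935  0.1134 -0.0002] q [-0.872   0.1121  1.7607  0.0009  1.2704  0.5849] F [ 0.6929  1.5214 -3.198 ]
turn [ 0.    -0.001 -0.002]
[0.4216, -0.3163, 0.128] -> cm [-0.13  9.23  0.05]
[0.4216, -0.3163, 0.125] -> cm [-0.13  9.53  0.05]
```

View pics/s12.png

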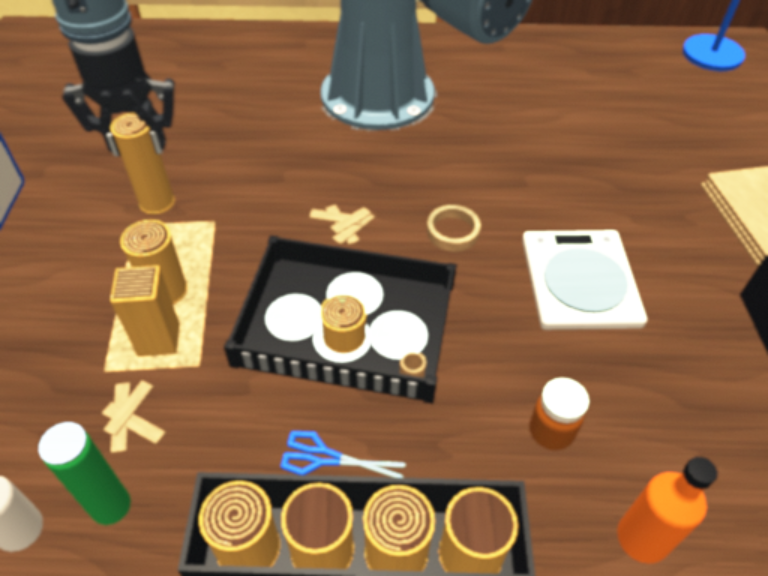

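Slim is held upright near the mat's front end. Lower it.

Request:
apply_moves(increments=[{"x":-0.1,"y":4.0,"z":0.0,"ax":0.0,"ay":0.0,"az":0.0,"grip":1.0},{"x":-0.1,"y":7.0,"z":0.0,"ax":0.0,"ay":0.0,"az":0.0,"grip":1.0},{"x":-0.1,"y":8.8,"z":0.0,"ax":0.0,"ay":0.0,"az":0.0,"grip":1.0},{"x":-0.1,"y":9.4,"z":0.0,"ax":0.0,"ay":0.0,"az":0.0,"grip":1.0},{"x":-0.1,"y":9.4,"z":0.0,"ax":0.0,"ay":0.0,"az":0.0,"grip":1.0},{"x":-0.1,"y":9.5,"z":0.0,"ax":0.0,"ay":0.0,"az":0.0,"grip":1.0},{"x":-0.1,"y":9.6,"z":0.0,"ax":0.0,"ay":0.0,"az":0.0,"grip":1.0},{"x":-0.1,"y":9.6,"z":0.0,"ax":0.0,"ay":0.0,"az":0.0,"grip":1.0}])

```text
time_s: 22.05
eef_pos: [0.4209, -0.3198, 0.1249]
eef_rot: [-0.527, 0.528, -0.471, 0.471]
wrist_force: [0.3, 0.7, -1.7]
opening: 0.576
```

Request:
apply_moves(increments=[{"x":-0.1,"y":0.1,"z":0.0,"ax":0.0,"ay":0.0,"az":0.0,"grip":1.0},{"x":-0.1,"y":0.15,"z":0.0,"ax":0.0,"ay":0.0,"az":0.0,"grip":1.0},{"x":-0.1,"y":0.15,"z":0.0,"ax":0.0,"ay":0.0,"az":0.0,"grip":1.0}])

```text
time_s: 22.42
eef_pos: [0.4212, -0.3195, 0.1249]
eef_rot: [-0.527, 0.528, -0.47, 0.472]
wrist_force: [-2.2, 2.1, 8.0]
opening: 0.574
```

Slim is in contact. Release and rise.

Request:
apply_moves(increments=[{"x":0.0,"y":0.0,"z":0.0,"ax":0.0,"ay":0.0,"az":0.0,"grip":0.0},{"x":0.0,"y":0.0,"z":0.0,"ax":0.0,"ay":0.0,"az":0.0,"grip":0.0},{"x":0.0,"y":0.0,"z":0.0,"ax":0.0,"ay":0.0,"az":0.0,"grip":0.0},{"x":0.0,"y":0.0,"z":0.0,"ax":0.0,"ay":0.0,"az":0.0,"grip":0.0},{"x":0.0,"y":0.0,"z":0.0,"ax":0.0,"ay":0.0,"az":0.0,"grip":0.0},{"x":0.0,"y":-3.0,"z":0.0,"ax":0.0,"ay":0.0,"az":0.0,"grip":0.0},{"x":0.0,"y":-8.0,"z":0.0,"ax":0.0,"ay":0.0,"az":0.0,"grip":0.0},{"x":0.0,"y":-12.0,"z":0.0,"ax":0.0,"ay":0.0,"az":0.0,"grip":0.0},{"x":0.0,"y":-13.0,"z":0.0,"ax":0.0,"ay":0.0,"az":0.0,"grip":0.0},{"x":0.0,"y":-13.0,"z":0.0,"ax":0.0,"ay":0.0,"az":0.0,"grip":0.0}])

```text
time_s: 23.68
eef_pos: [0.4211, -0.3191, 0.2549]
eef_rot: [-0.527, 0.528, -0.47, 0.472]
wrist_force: [0.0, 0.2, 0.1]
opening: 0.998
```

```bash
python3 - <<'E'
from fit import *
from plan import *
snap('scene','s13')
for n,x,y in(('square',.602,-.296),('wide',.512,-.3065),('slim',.421,-.3195)): print(n,*fit(n,x,y,zb=.006))
print(fit('low',.586,-.033))
for c in('scene','top'):
  im=vision.camera(c)
  for a in pinpoint(c,'mat')[:1]+pinpoint(c,'plate')[:1]: print(c,a['p'],a['xy'],ray(c,a['xy'],.03),ray(c,a['xy'],0))
go([[.586,-.033,.22]],-.18+np.pi/2)
E
```

```text
square [ 0.6015 -0.2941  0.1975] {'top': np.float64(0.08), 'scene': np.float64(0.048)}
wide [ 0.5109 -0.3049] {'top': np.float64(0.056), 'scene': np.float64(0.316)}
slim [ 0.4208 -0.3184] {'top': np.float64(0.838), 'scene': np.float64(0.301)}
(array([ 0.5868, -0.0311]), {'top': np.float64(0.076), 'scene': np.float64(0.113)})
scene 0.85 [113.1, 195.1] [ 0.5359 -0.2875  0.03  ] [ 0.5122 -0.2996  0.    ]
top 0.8 [362.5, 210.6] [ 0.5005 -0.2966  0.03  ] [ 0.5037 -0.3038  0.    ]
top 0.64 [111.5, 222.0] [0.4864 0.3203 0.03  ] [0.4893 0.3283 0.    ]
t 24.82 tcp [ 0.4211 -0.3191  0.2549] jaw -1.458 open 1.005 z [0.9936 0.1127 0.0006] q [-0.8726  0.0758  1.7271 -0.0014  1.3357  0.5856] F [-0.0142  0.3793  0.3288]
turn [-0.001  0.293  0.003]
[0.586, -0.033, 0.22] -> cm [-26.58   3.41  19.61]
```

View pics/s13.png

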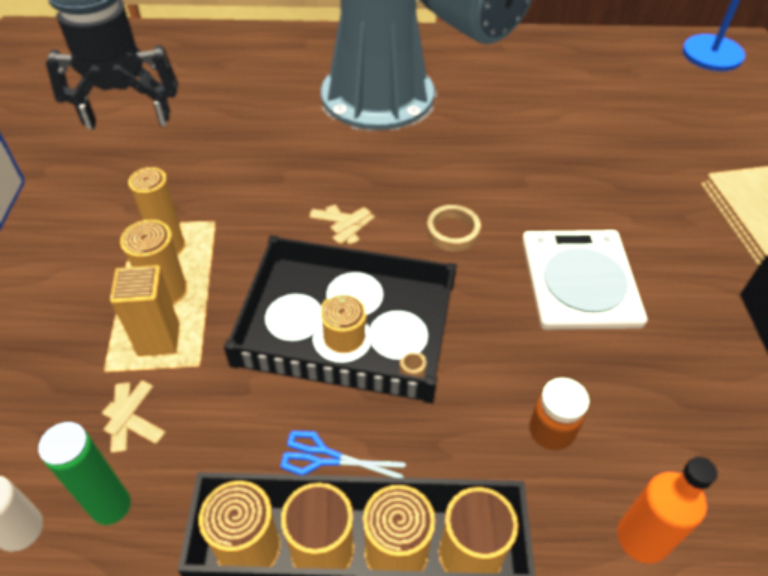

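All three tall tins stand on the mat: slim (155,215), wide (160,275), square (150,335) px. The low tin is still at (343,325). Now move over it.

Request:
apply_moves(increments=[{"x":-4.0,"y":0.0,"z":3.0,"ax":0.0,"ay":0.04,"az":0.0,"grip":0.0},{"x":-8.0,"y":0.0,"z":6.0,"ax":0.0,"ay":0.09,"az":0.0,"grip":0.0},{"x":-12.0,"y":0.5,"z":9.0,"ax":0.0,"ay":0.13,"az":0.0,"grip":0.0},{"x":-16.0,"y":1.0,"z":12.0,"ax":0.0,"ay":0.17,"az":0.0,"grip":0.0},{"x":-20.0,"y":2.0,"z":15.0,"ax":0.0,"ay":0.22,"az":0.0,"grip":0.0},{"x":-24.0,"y":2.8,"z":17.7,"ax":0.0,"ay":0.26,"az":0.0,"grip":0.0},{"x":-26.6,"y":3.4,"z":19.6,"ax":0.0,"ay":0.293,"az":0.003,"grip":0.0},{"x":-26.6,"y":3.4,"z":19.6,"ax":0.0,"ay":0.293,"az":0.003,"grip":0.0},{"x":-26.6,"y":3.4,"z":19.6,"ax":0.0,"ay":0.293,"az":0.003,"grip":0.0}])

```text
time_s: 25.95
eef_pos: [0.5857, -0.0332, 0.2201]
eef_rot: [-0.453, 0.453, -0.542, 0.543]
wrist_force: [-0.4, 0.3, 0.9]
opening: 0.996
```

```bash
python3 - <<'E'
from fit import *
from plan import *
snap('wrist','w14')
print(fit('low',.586,-.033,cams=('wrist',)))
go([[.5865,-.033,.049]],-.18+np.pi/2)
E
```

```text
(array([ 0.5865, -0.0351]), {'wrist': np.float64(0.024)})
t 26.1 tcp [ 0.5857 -0.0339  0.2205] jaw -1.752 open 1.001 z [ 0.9836 -0.1804  0.0015] q [-0.26    0.2388  1.6129 -0.0001  1.2884  1.4922] F [ 0.3396 -0.4964  0.1645]
turn [-0.001 -0.001  0.   ]
[0.5865, -0.033, 0.049] -> cm [-0.11 17.15  0.04]
```

View pics/w14.png

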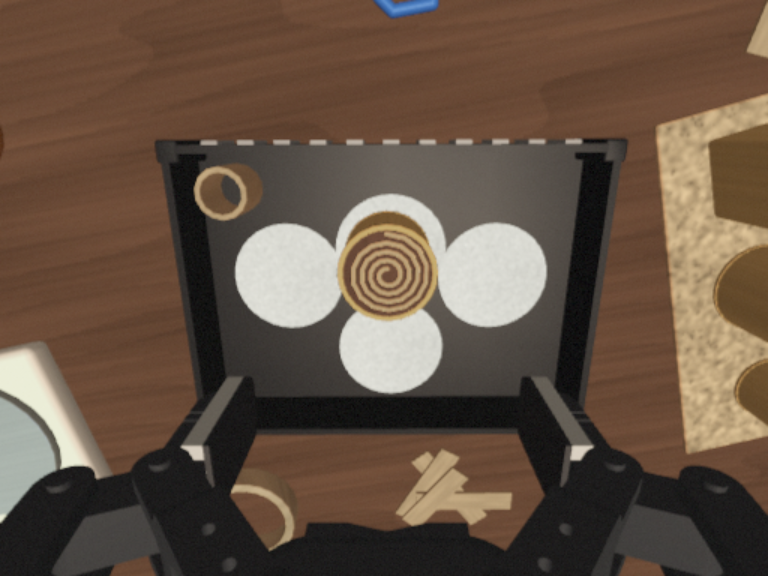

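The low tin's top is at (388,272) px, centred between the fingers. Descend and close.

Request:
apply_moves(increments=[{"x":0.0,"y":5.0,"z":0.0,"ax":0.0,"ay":0.0,"az":0.0,"grip":0.0},{"x":0.0,"y":10.0,"z":0.0,"ax":0.0,"ay":0.0,"az":0.0,"grip":0.0},{"x":0.0,"y":14.5,"z":0.0,"ax":0.0,"ay":0.0,"az":0.0,"grip":0.0},{"x":0.0,"y":17.0,"z":0.0,"ax":0.0,"ay":0.0,"az":0.0,"grip":0.0},{"x":0.0,"y":17.1,"z":0.0,"ax":0.0,"ay":0.0,"az":0.0,"grip":0.0},{"x":0.0,"y":17.1,"z":0.0,"ax":0.0,"ay":0.0,"az":0.0,"grip":0.0},{"x":0.0,"y":17.1,"z":0.0,"ax":0.0,"ay":0.0,"az":0.0,"grip":1.0},{"x":0.0,"y":17.1,"z":0.0,"ax":0.0,"ay":0.0,"az":0.0,"grip":1.0},{"x":0.0,"y":17.1,"z":0.0,"ax":0.0,"ay":0.0,"az":0.0,"grip":1.0},{"x":0.0,"y":17.1,"z":0.0,"ax":0.0,"ay":0.0,"az":0.0,"grip":1.0},{"x":0.0,"y":17.1,"z":0.0,"ax":0.0,"ay":0.0,"az":0.0,"grip":1.0}])

```text
time_s: 27.48
eef_pos: [0.5874, -0.0345, 0.0516]
eef_rot: [-0.454, 0.452, -0.542, 0.545]
wrist_force: [-1.0, -0.4, 7.3]
opening: 0.712
```

```bash
python3 - <<'E'
from plan import *
go([[.586,-.034,.16],[.4864,.3205,.16]],-.18+np.pi/2)
snap('wrist','w15')
E
```

```text
t 27.48 tcp [ 0.5874 -0.0345  0.0516] jaw -1.752 open 0.712 z [ 0.9836 -0.1803  0.0051] q [-0.2601  0.4663  1.6998 -0.0004  0.9703  1.4923] F [-1.018  -0.4023  7.2901]
turn [-0.005 -0.001  0.001]
[0.586, -0.034, 0.16] -> cm [ -0.02 -10.84  -0.09]
[0.4864, 0.3205, 0.16] -> cm [-33.09 -10.95 -16.28]
```

View pics/w15.png

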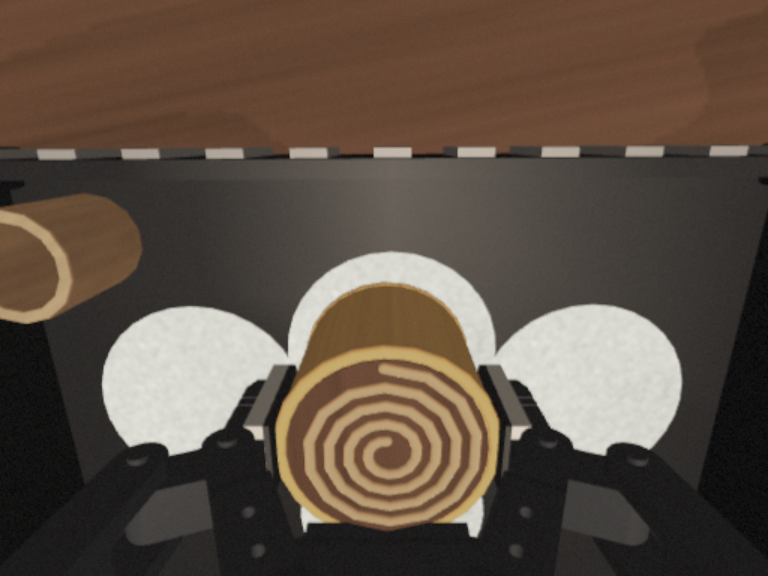

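Request:
apply_moves(increments=[{"x":0.0,"y":-2.0,"z":0.0,"ax":0.0,"ay":0.0,"az":0.0,"grip":1.0},{"x":0.0,"y":-6.0,"z":0.0,"ax":0.0,"ay":0.0,"az":0.0,"grip":1.0},{"x":0.0,"y":-10.0,"z":0.0,"ax":0.0,"ay":0.0,"az":0.0,"grip":1.0},{"x":-2.5,"y":-11.0,"z":-1.3,"ax":0.0,"ay":0.0,"az":0.0,"grip":1.0},{"x":-7.0,"y":-11.0,"z":-3.5,"ax":0.0,"ay":0.0,"az":0.0,"grip":1.0},{"x":-11.5,"y":-11.0,"z":-5.7,"ax":0.0,"ay":0.0,"az":0.0,"grip":1.0},{"x":-16.0,"y":-11.0,"z":-7.9,"ax":0.0,"ay":0.0,"az":0.0,"grip":1.0},{"x":-20.5,"y":-11.0,"z":-10.1,"ax":0.0,"ay":0.0,"az":0.0,"grip":1.0},{"x":-25.0,"y":-11.0,"z":-12.3,"ax":0.0,"ay":0.0,"az":0.0,"grip":1.0},{"x":-29.5,"y":-11.0,"z":-14.5,"ax":0.0,"ay":0.0,"az":0.0,"grip":1.0},{"x":-33.1,"y":-11.0,"z":-16.3,"ax":0.0,"ay":0.0,"az":0.0,"grip":1.0},{"x":-33.1,"y":-11.0,"z":-16.3,"ax":0.0,"ay":0.0,"az":0.0,"grip":1.0}])

```text
time_s: 29.02
eef_pos: [0.4851, 0.3233, 0.1619]
eef_rot: [-0.455, 0.452, -0.541, 0.544]
wrist_force: [-0.2, 0.5, -1.6]
opening: 0.711
```

```bash
python3 - <<'E'
from plan import *
snap('wrist','w16'); 
for a in pinpoint('wrist','plate')[:2]: print('w',a['p'],a['xy'],ray('wrist',a['xy'],.03))
snap('scene','s16')
for a in pinpoint('scene','plate')[:2]: print('s',a['p'],a['xy'],ray('scene',a['xy'],.03))
go([[.4864,.3205,.08]],-.18+np.pi/2)
E
```

```text
w 0.66 [261.3, 190.4] [0.4882 0.3159 0.03  ]
s 0.8 [391.8, 184.6] [0.489  0.3241 0.03  ]
t 29.23 tcp [0.4866 0.3198 0.1611] jaw -1.753 open 0.711 z [ 0.9835 -0.1811  0.0056] q [ 0.3796  0.2957  1.6718 -0.004   1.1698  2.134 ] F [ 0.1907 -0.7029 -1.6221]
turn [-0.006 -0.002  0.001]
[0.4864, 0.3205, 0.08] -> cm [-0.07  8.11 -0.08]
```

View pics/w16.png

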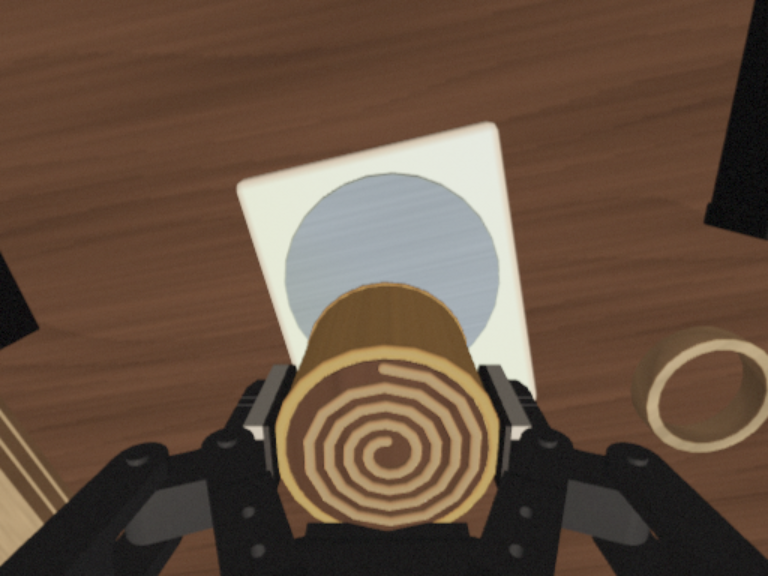

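View pics/s16.png

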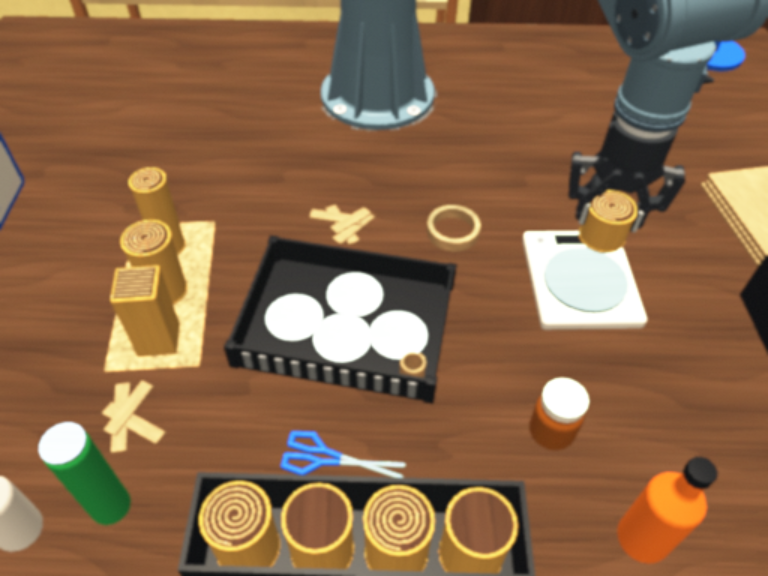

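```bash
python3 - <<'E'
from plan import *
from scipy.optimize import least_squares
im=cv2.resize(cv2.imread('pics/w16.png'),(512,384)).astype(int)
b,g,r=im[...,0],im[...,1],im[...,2]
m=((b-r>8)&(b>140)&(b<215)).astype(np.uint8); m=cv2.morphologyEx(m,cv2.MORPH_OPEN,np.ones((5,5)))
k,_=cv2.findContours(m,0,1); k=max(k,key=cv2.contourArea)[:,0].astype(float)
k=k[k[:,1]<190]; print(k.min(0),k.max(0),len(k))
W=np.array([ray('wrist',p,.03)[:2] for p in k])
f=lambda v:np.hypot(W[:,0]-v[0],W[:,1]-v[1])-v[2]
s=least_squares(f,[.487,.32,.062],loss='soft_l1',f_scale=.001);print(s.x,np.abs(s.fun).max())
# top/scene at start
for c in('top','scene'):
    im=cv2.resize(cv2.imread(f'pics/{c}0.png'),(512,384)).astype(int);b,g,r=im[...,0],im[...,1],im[...,2]
    e=proj(c,[.487,.32,.03]).astype(int); print(c,e,im[e[1],e[0]],im[e[1]-33,e[0]-0])
    m=(((b-r)>6)&(b>130)&(b<230)).astype(np.uint8); m[:, :e[0]-50]=0; m[:,e[0]+50:]=0; m[:e[1]-50]=0; m[e[1]+50:]=0
    m=cv2.morphologyEx(m,cv2.MORPH_OPEN,np.ones((5,5)))
    kk,_=cv2.findContours(m,0,1)
    if kk:
        kk=max(kk,key=cv2.contourArea)[:,0].astype(float); W=np.array([ray(c,p,.03)[:2] for p in kk]); s=least_squares(f,[.487,.32,.062],loss='soft_l1',f_scale=.001);print(c,s.x,np.abs(s.fun).max())
E
```

```text
[192. 117.] [331. 189.] 249
[0.4932 0.3139 0.0567] 0.055882403325204465
top [111 221] [230 229 221] [ 73 100 146]
top [0.5208 0.3249 0.0247] 0.014882155793215682
scene [389 183] [241 246 232] [ 59  95 147]
```

```bash
python3 - <<'E'
from plan import *
from scipy.optimize import least_squares
def fc(c,P,r=None):
    W=np.array([ray(c,(np.array(p))/1.5,.03)[:2] for p in P])
    s=least_squares(lambda v:np.hypot(W[:,0]-v[0],W[:,1]-v[1])-(.062),[.487,.32]);print(c,s.x,s.fun)
fc('wrist',[(392,173),(285,268),(499,268),(296,225),(487,225),(480,342)])
g=cv2.imread('pics/scene0.png');cv2.imwrite('pics/sc.png',cv2.resize(g[210:350,500:670],(680,560),interpolation=2))
g=cv2.imread('pics/top0.png');cv2.imwrite('pics/tc.png',cv2.resize(g[270:410,110:230],(480,560),interpolation=2))
g=cv2.imread('pics/w16.png');cv2.imwrite('pics/wc.png',cv2.resize(g[150:410,230:550],(640,520),interpolation=2))
E
```

```text
wrist [0.4885 0.3149] [ 0.0002 -0.0011 -0.0011  0.0008  0.0002  0.0007]
```

View pics/wc.png

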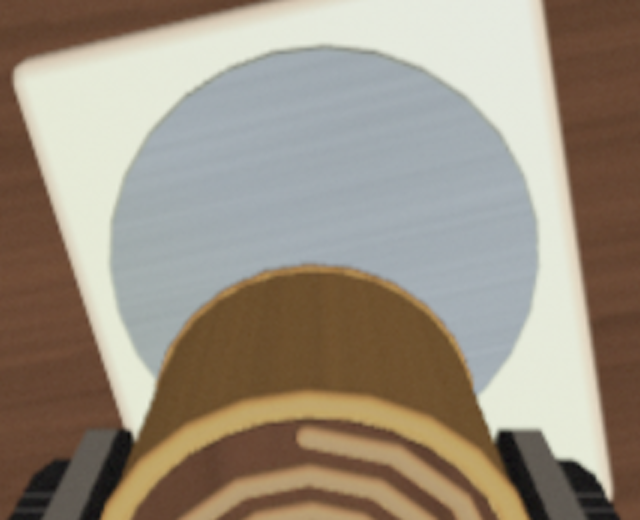

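View pics/tc.png

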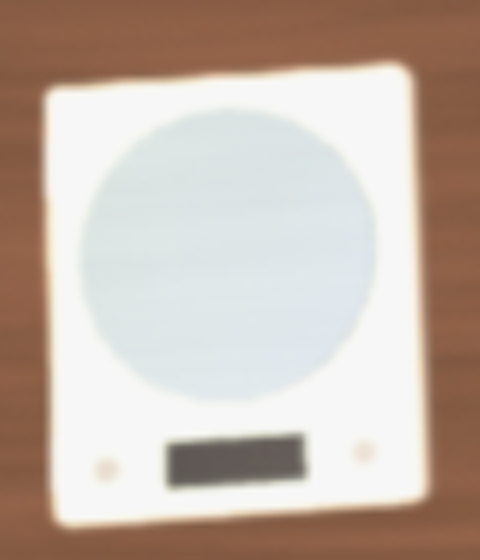

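View pics/sc.png

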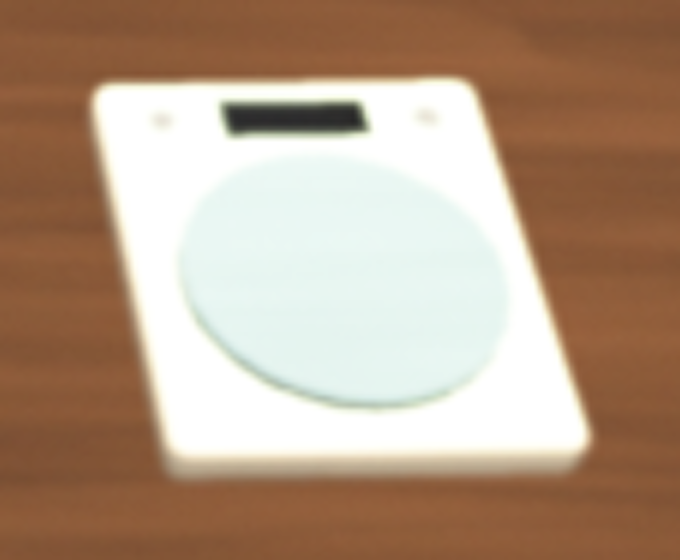

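The plate's centre comes out at (.4885,.315) from the wrist camera and about (.487,.320) from the top and scene cameras. I'll use (.4875,.317) and lower in two stages.

Request:
apply_moves(increments=[{"x":0.25,"y":2.5,"z":0.1,"ax":-0.006,"ay":0.0,"az":0.0,"grip":1.0},{"x":0.25,"y":5.5,"z":0.1,"ax":-0.006,"ay":0.0,"az":0.0,"grip":1.0},{"x":0.25,"y":7.3,"z":0.1,"ax":-0.006,"ay":0.0,"az":0.0,"grip":1.0},{"x":0.25,"y":8.1,"z":0.1,"ax":-0.006,"ay":0.0,"az":0.0,"grip":1.0},{"x":0.25,"y":8.2,"z":0.1,"ax":-0.006,"ay":0.0,"az":0.0,"grip":1.0},{"x":0.25,"y":8.2,"z":0.1,"ax":-0.006,"ay":0.0,"az":0.0,"grip":1.0}])

```text
time_s: 29.98
eef_pos: [0.4883, 0.3173, 0.08]
eef_rot: [-0.453, 0.452, -0.543, 0.544]
wrist_force: [-0.1, -0.4, -0.1]
opening: 0.71
```

```bash
python3 - <<'E'
from plan import *
go([[.4875,.317,.0766]],-.18+np.pi/2)
snap('wrist','w17');snap('scene','s17')
E
```

```text
t 29.98 tcp [0.4883 0.3173 0.08  ] jaw -1.753 open 0.71 z [ 0.9835 -0.1811  0.001 ] q [ 0.3728  0.4119  1.7069 -0.0005  1.0219  2.1259] F [-0.121  -0.4099 -0.0761]
turn [-0.001 -0.002 -0.   ]
[0.4875, 0.317, 0.0766] -> cm [ 0.04  0.34 -0.07]
```

View pics/w17.png

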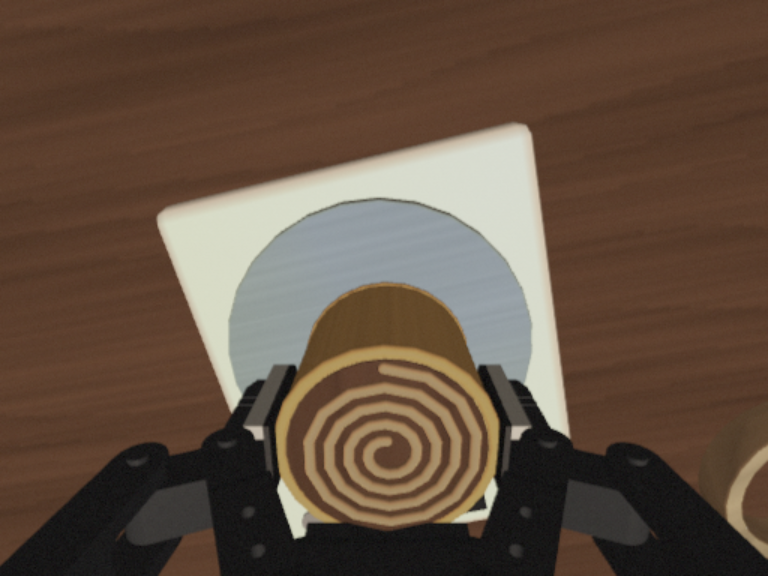

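View pics/s17.png

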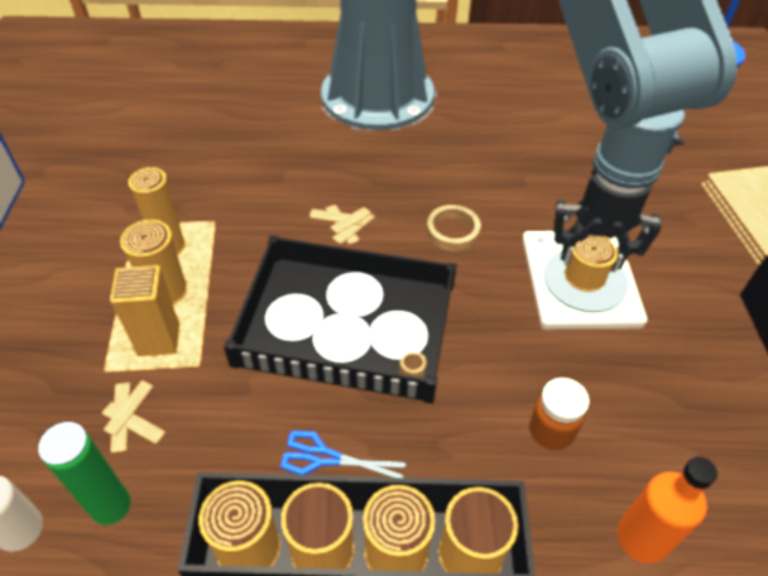

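The plate spans columns 229–531, centre 380, against the tin at 387, so I'll shift about 2 mm to the left (+y) and set it down.

Request:
apply_moves(increments=[{"x":-0.18,"y":0.1,"z":0.0,"ax":0.0,"ay":0.0,"az":0.0,"grip":1.0},{"x":-0.18,"y":0.25,"z":0.0,"ax":0.0,"ay":0.0,"az":0.0,"grip":1.0},{"x":-0.18,"y":0.4,"z":0.0,"ax":0.0,"ay":0.0,"az":0.0,"grip":1.0},{"x":-0.18,"y":0.4,"z":0.0,"ax":0.0,"ay":0.0,"az":0.0,"grip":1.0},{"x":-0.18,"y":0.4,"z":0.0,"ax":0.0,"ay":0.0,"az":0.0,"grip":1.0}])

```text
time_s: 30.7
eef_pos: [0.4886, 0.3193, 0.0766]
eef_rot: [-0.453, 0.452, -0.543, 0.544]
wrist_force: [-2.8, -0.0, 4.9]
opening: 0.712
```

The tin is in contact with the plate. Release and rise.

Request:
apply_moves(increments=[{"x":0.0,"y":0.0,"z":0.0,"ax":0.0,"ay":0.0,"az":0.0,"grip":0.0},{"x":0.0,"y":0.0,"z":0.0,"ax":0.0,"ay":0.0,"az":0.0,"grip":0.0},{"x":0.0,"y":0.0,"z":0.0,"ax":0.0,"ay":0.0,"az":0.0,"grip":0.0},{"x":0.0,"y":0.0,"z":0.0,"ax":0.0,"ay":0.0,"az":0.0,"grip":0.0},{"x":0.0,"y":0.0,"z":0.0,"ax":0.0,"ay":0.0,"az":0.0,"grip":0.0},{"x":0.0,"y":-3.0,"z":0.0,"ax":0.0,"ay":0.0,"az":0.0,"grip":0.0},{"x":0.0,"y":-8.0,"z":0.0,"ax":0.0,"ay":0.0,"az":0.0,"grip":0.0},{"x":0.0,"y":-13.0,"z":0.0,"ax":0.0,"ay":0.0,"az":0.0,"grip":0.0},{"x":0.0,"y":-18.0,"z":0.0,"ax":0.0,"ay":0.0,"az":0.0,"grip":0.0},{"x":0.0,"y":-18.0,"z":0.0,"ax":0.0,"ay":0.0,"az":0.0,"grip":0.0}])

```text
time_s: 31.95
eef_pos: [0.4908, 0.3203, 0.2621]
eef_rot: [-0.456, 0.449, -0.542, 0.545]
wrist_force: [-0.1, -0.2, 0.1]
opening: 1.005
```

```bash
python3 - <<'E'
from fit import *
from plan import *
snap('wrist','w18');snap('scene','s18')
print(fit('low',.4886,.319,zb=.03,cams=('wrist',)),fit('low',.4886,.319,zb=.03,cams=('scene',)))
go([[.4210,-.3193,.255]],.115+np.pi/2)
E
```

```text
(array([0.4869, 0.3176]), {'wrist': np.float64(0.018)}) (array([0.4894, 0.318 ]), {'scene': np.float64(0.085)})
t 32.25 tcp [0.4875 0.3189 0.2546] jaw -1.753 open 1.001 z [ 0.9835 -0.1808 -0.0017] q [ 0.3759  0.2003  1.5876 -0.0003  1.3559  2.1286] F [-0.1339  0.5851  0.7698]
turn [ 0.002 -0.297  0.001]
[0.421, -0.3193, 0.255] -> cm [63.97  0.05  5.  ]
```

View pics/w18.png

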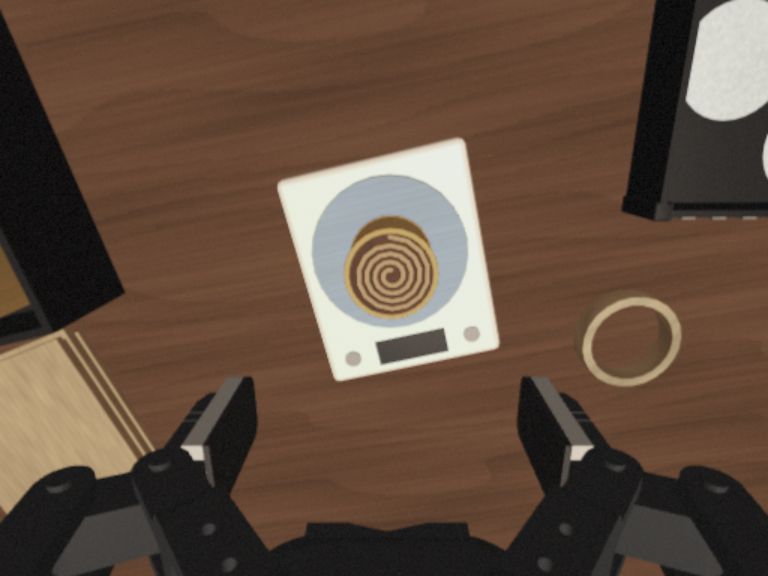

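View pics/s18.png

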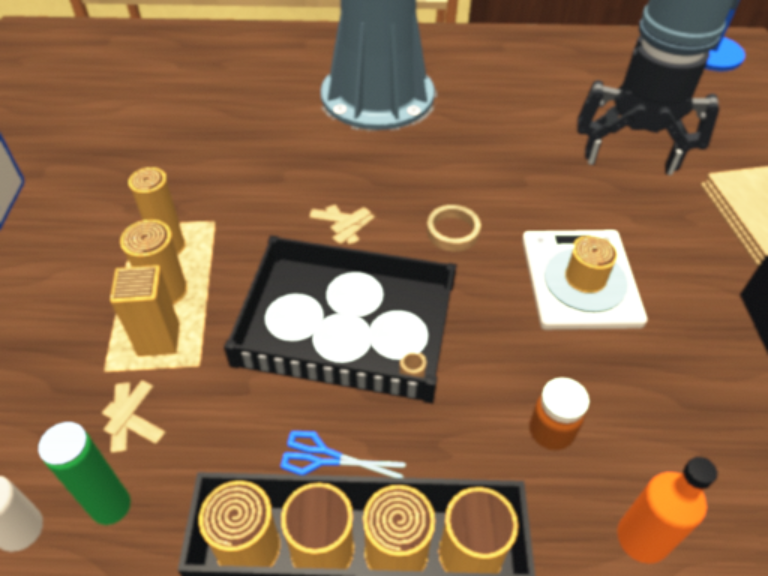

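```bash
python3 - <<'E'
from plan import *
print(ray('wrist',(260,167),.03)); print(proj('wrist',[.4869,.3176,.03])*1.5)
E
```

```text
[0.4867 0.3147 0.03  ]
[386.1741 250.9798]
```

The low tin sits about 3 mm from the plate's centre (plate (390,250), tin base about (386,251) px). Now back over slim on the mat.

Request:
apply_moves(increments=[{"x":5.5,"y":0.0,"z":0.4,"ax":0.0,"ay":-0.02,"az":0.0,"grip":0.0},{"x":11.0,"y":0.0,"z":0.8,"ax":0.0,"ay":-0.05,"az":0.0,"grip":0.0},{"x":16.5,"y":0.0,"z":1.2,"ax":0.0,"ay":-0.08,"az":0.0,"grip":0.0},{"x":22.0,"y":0.0,"z":1.7,"ax":0.0,"ay":-0.1,"az":0.0,"grip":0.0},{"x":27.5,"y":0.0,"z":2.1,"ax":0.0,"ay":-0.13,"az":0.0,"grip":0.0},{"x":33.0,"y":0.0,"z":2.5,"ax":0.0,"ay":-0.15,"az":0.0,"grip":0.0},{"x":38.5,"y":0.0,"z":3.0,"ax":0.0,"ay":-0.18,"az":0.0,"grip":0.0},{"x":44.0,"y":0.0,"z":3.4,"ax":0.0,"ay":-0.2,"az":0.0,"grip":0.0},{"x":49.5,"y":0.0,"z":3.9,"ax":0.0,"ay":-0.23,"az":0.0,"grip":0.0},{"x":55.0,"y":0.0,"z":4.3,"ax":0.0,"ay":-0.26,"az":0.0,"grip":0.0},{"x":60.0,"y":0.0,"z":4.7,"ax":0.0,"ay":-0.28,"az":0.0,"grip":0.0},{"x":64.0,"y":0.0,"z":5.0,"ax":0.002,"ay":-0.297,"az":0.0,"grip":0.0}])

```text
time_s: 33.75
eef_pos: [0.42, -0.3213, 0.2542]
eef_rot: [-0.528, 0.528, -0.471, 0.47]
wrist_force: [0.7, 0.7, 0.6]
opening: 1.001
```

```bash
python3 - <<'E'
from plan import *
go([[.4211,-.3194,.125]],.115+np.pi/2)
snap('wrist','w19')
E
```

```text
t 33.75 tcp [ 0.42   -0.3213  0.2542] jaw -1.456 open 1.001 z [ 0.9935  0.1142 -0.0011] q [-0.8773  0.0801  1.7239 -0.0006  1.3386  0.5793] F [0.6756 0.7015 0.5719]
turn [ 0.001 -0.001 -0.001]
[0.4211, -0.3194, 0.125] -> cm [-0.17 12.92  0.14]
```

View pics/w19.png

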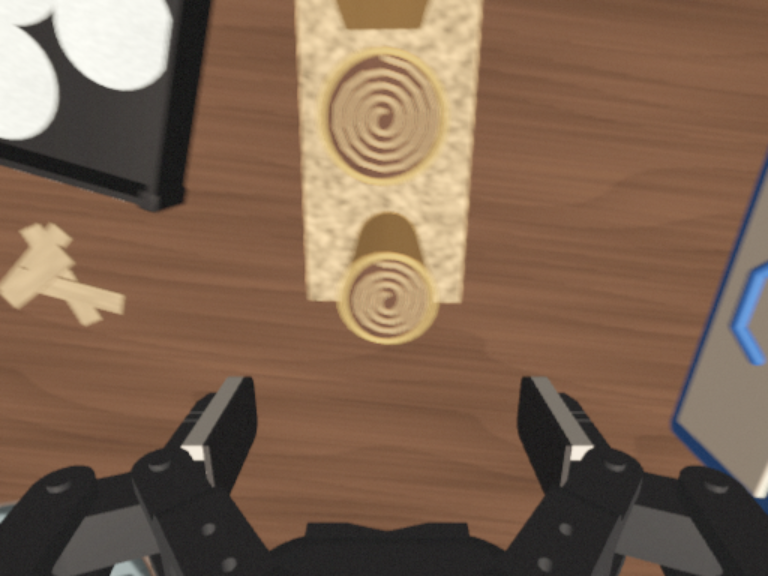

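Slim's top is at (388,297) px, between the fingers as expected. Descend and close.

Request:
apply_moves(increments=[{"x":-0.15,"y":4.5,"z":0.1,"ax":0.0,"ay":0.0,"az":0.0,"grip":0.0},{"x":-0.15,"y":9.0,"z":0.1,"ax":0.0,"ay":0.0,"az":0.0,"grip":0.0},{"x":-0.15,"y":12.0,"z":0.1,"ax":0.0,"ay":0.0,"az":0.0,"grip":0.0},{"x":-0.15,"y":12.9,"z":0.1,"ax":0.0,"ay":0.0,"az":0.0,"grip":0.0},{"x":-0.15,"y":12.9,"z":0.1,"ax":0.0,"ay":0.0,"az":0.0,"grip":0.0},{"x":-0.15,"y":12.9,"z":0.1,"ax":0.0,"ay":0.0,"az":0.0,"grip":1.0},{"x":-0.15,"y":12.9,"z":0.1,"ax":0.0,"ay":0.0,"az":0.0,"grip":1.0},{"x":-0.15,"y":12.9,"z":0.1,"ax":0.0,"ay":0.0,"az":0.0,"grip":1.0},{"x":-0.15,"y":12.9,"z":0.1,"ax":0.0,"ay":0.0,"az":0.0,"grip":1.0},{"x":-0.15,"y":12.9,"z":0.1,"ax":0.0,"ay":0.0,"az":0.0,"grip":1.0},{"x":-0.15,"y":12.9,"z":0.1,"ax":0.0,"ay":0.0,"az":0.0,"grip":1.0}])

```text
time_s: 35.17
eef_pos: [0.4208, -0.3244, 0.127]
eef_rot: [-0.527, 0.528, -0.47, 0.472]
wrist_force: [0.3, 3.3, 5.7]
opening: 0.575
```

```bash
python3 - <<'E'
from plan import *
go([[.5823,.0433,.225]],-.18+np.pi/2)
E
```

```text
t 35.17 tcp [ 0.4208 -0.3244  0.127 ] jaw -1.458 open 0.575 z [ 0.9936  0.1129 -0.0001] q [-0.8791  0.2397  1.8226 -0.0025  1.0759  0.5797] F [0.3124 3.2829 5.746 ]
turn [-0.001  0.293  0.004]
[0.5823, 0.0433, 0.225] -> cm [-34.67  -9.94  20.2 ]
```

Request:
apply_moves(increments=[{"x":0.0,"y":-2.0,"z":0.0,"ax":0.0,"ay":0.0,"az":0.0,"grip":1.0},{"x":0.0,"y":-5.5,"z":0.0,"ax":0.0,"ay":0.0,"az":0.0,"grip":1.0},{"x":0.0,"y":-9.0,"z":0.0,"ax":0.0,"ay":0.0,"az":0.0,"grip":1.0},{"x":-3.5,"y":-10.0,"z":0.0,"ax":0.0,"ay":0.03,"az":0.0,"grip":1.0},{"x":-8.0,"y":-10.0,"z":0.0,"ax":0.0,"ay":0.06,"az":0.0,"grip":1.0},{"x":-13.0,"y":-10.0,"z":2.0,"ax":0.0,"ay":0.1,"az":0.0,"grip":1.0},{"x":-17.5,"y":-10.0,"z":5.0,"ax":0.0,"ay":0.14,"az":0.0,"grip":1.0},{"x":-22.0,"y":-10.0,"z":8.5,"ax":0.0,"ay":0.18,"az":0.0,"grip":1.0},{"x":-26.0,"y":-10.0,"z":12.0,"ax":0.0,"ay":0.22,"az":0.0,"grip":1.0},{"x":-30.0,"y":-10.0,"z":15.7,"ax":0.0,"ay":0.255,"az":0.0,"grip":1.0},{"x":-33.5,"y":-10.0,"z":19.0,"ax":0.0,"ay":0.285,"az":0.0,"grip":1.0},{"x":-34.7,"y":-10.0,"z":20.2,"ax":0.0,"ay":0.293,"az":0.004,"grip":1.0}])

```text
time_s: 36.67
eef_pos: [0.5831, 0.046, 0.2257]
eef_rot: [-0.454, 0.453, -0.542, 0.542]
wrist_force: [0.1, -0.2, -2.9]
opening: 0.574
```

```bash
python3 - <<'E'
from plan import *
snap('scene','s20');snap('wrist','w20')
go([[.582,.043,.127]],-.18+np.pi/2)
E
```

```text
t 36.77 tcp [0.5826 0.0447 0.2255] jaw -1.748 open 0.573 z [ 0.9843 -0.1767  0.0003] q [-0.1266  0.2294  1.6137  0.0002  1.2981  1.6218] F [-0.1453 -1.3355 -2.0454]
turn [-0.     0.002 -0.   ]
[0.582, 0.043, 0.127] -> cm [ 0.18  9.85 -0.03]
```

View pics/s20.png

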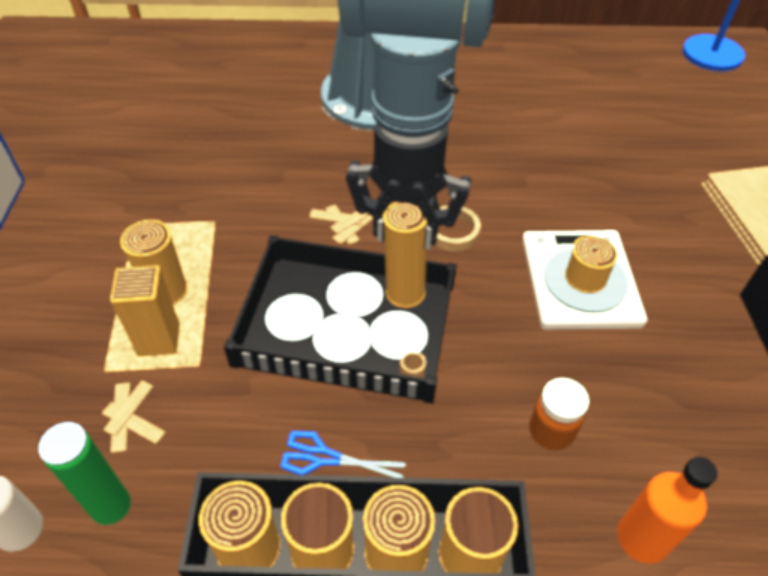

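View pics/w20.png

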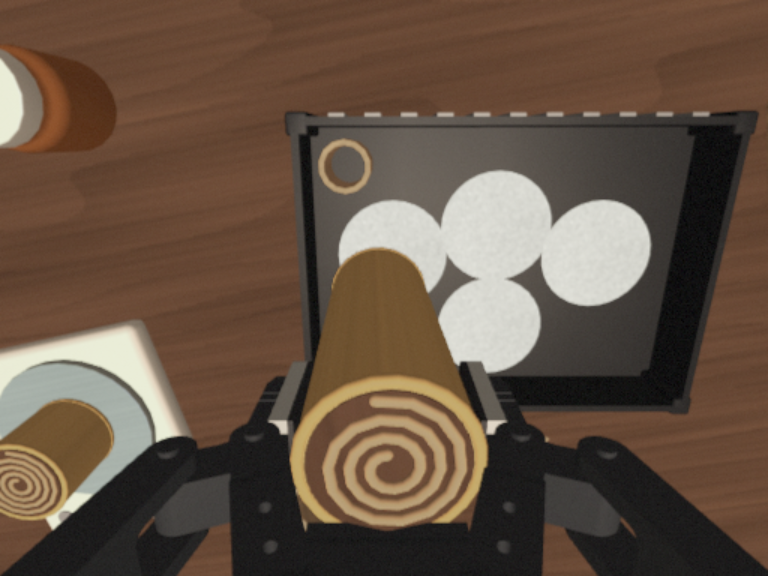

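Slim is over its coaster, but its base is at column 377 while the top is at 390. That suggests a lean of about 0.04 rad in the grip, so I'll compensate by a few mm and lower.

Request:
apply_moves(increments=[{"x":0.4,"y":3.0,"z":0.0,"ax":0.0,"ay":0.0,"az":0.0,"grip":1.0},{"x":0.4,"y":6.5,"z":0.0,"ax":0.0,"ay":0.0,"az":0.0,"grip":1.0},{"x":0.4,"y":8.8,"z":0.0,"ax":0.0,"ay":0.0,"az":0.0,"grip":1.0},{"x":0.4,"y":9.5,"z":0.0,"ax":0.0,"ay":0.0,"az":0.0,"grip":1.0},{"x":0.4,"y":9.5,"z":0.0,"ax":0.0,"ay":0.0,"az":0.0,"grip":1.0},{"x":0.4,"y":9.6,"z":0.0,"ax":0.0,"ay":0.0,"az":0.0,"grip":1.0}])

```text
time_s: 37.52
eef_pos: [0.5828, 0.0403, 0.131]
eef_rot: [-0.454, 0.453, -0.542, 0.543]
wrist_force: [-0.3, 0.6, -2.5]
opening: 0.575
```

```bash
python3 - <<'E'
from plan import *
snap('scene','s21');snap('wrist','w21')
go([[.582,.0405,.126]],-.18+np.pi/2)
E
```

```text
t 37.62 tcp [0.5826 0.0405 0.1306] jaw -1.748 open 0.577 z [ 0.9843 -0.1768  0.0023] q [-0.1337  0.3399  1.6838  0.0001  1.1156  1.6147] F [-0.3646 -0.329  -1.8492]
turn [-0.002  0.002 -0.   ]
[0.582, 0.0405, 0.126] -> cm [ 0.01  0.46 -0.06]
```

View pics/w21.png

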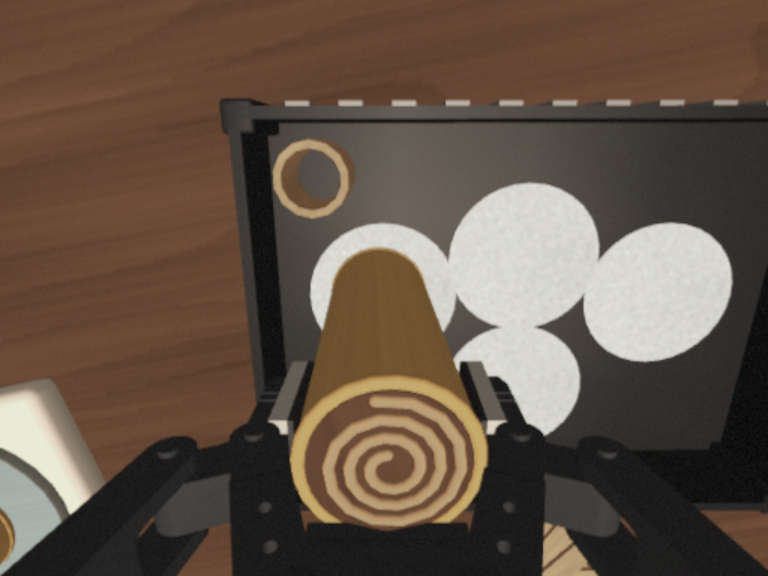

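Request:
apply_moves(increments=[{"x":0.1,"y":0.2,"z":0.0,"ax":0.0,"ay":0.0,"az":0.0,"grip":1.0},{"x":0.1,"y":0.4,"z":0.0,"ax":0.0,"ay":0.0,"az":0.0,"grip":1.0},{"x":0.1,"y":0.5,"z":0.0,"ax":0.0,"ay":0.0,"az":0.0,"grip":1.0},{"x":0.1,"y":0.5,"z":0.0,"ax":0.0,"ay":0.0,"az":0.0,"grip":1.0}])

```text
time_s: 38.12
eef_pos: [0.5828, 0.0395, 0.1261]
eef_rot: [-0.454, 0.453, -0.542, 0.543]
wrist_force: [0.1, 0.2, 1.6]
opening: 0.577
```

Slim is in contact. Release and rise.

Request:
apply_moves(increments=[{"x":0.0,"y":0.1,"z":0.0,"ax":0.0,"ay":0.0,"az":0.0,"grip":0.0},{"x":0.0,"y":0.1,"z":0.0,"ax":0.0,"ay":0.0,"az":0.0,"grip":0.0},{"x":0.0,"y":0.1,"z":0.0,"ax":0.0,"ay":0.0,"az":0.0,"grip":0.0},{"x":0.0,"y":0.1,"z":0.0,"ax":0.0,"ay":0.0,"az":0.0,"grip":0.0},{"x":0.0,"y":0.1,"z":0.0,"ax":0.0,"ay":0.0,"az":0.0,"grip":0.0},{"x":0.0,"y":-3.0,"z":0.0,"ax":0.0,"ay":0.0,"az":0.0,"grip":0.0},{"x":0.0,"y":-8.0,"z":0.0,"ax":0.0,"ay":0.0,"az":0.0,"grip":0.0},{"x":0.0,"y":-12.8,"z":0.0,"ax":0.0,"ay":0.0,"az":0.0,"grip":0.0},{"x":0.0,"y":-12.8,"z":0.0,"ax":0.0,"ay":0.0,"az":0.0,"grip":0.0},{"x":0.0,"y":-12.8,"z":0.0,"ax":0.0,"ay":0.0,"az":0.0,"grip":0.0}])

```text
time_s: 39.38
eef_pos: [0.582, 0.0396, 0.2537]
eef_rot: [-0.454, 0.453, -0.542, 0.543]
wrist_force: [-0.7, -0.0, -0.0]
opening: 1.001
```

```bash
python3 - <<'E'
from fit import *
from plan import *
snap('wrist','w22')
print(fit('slim',.582,.044,cams=('wrist',)),fit('slim',.582,.044,cams=('scene',)))
go([[.5115,-.3065,.25]],.115+np.pi/2)
E
```

```text
(array([0.5852, 0.0429]), {'wrist': np.float64(0.031)}) (array([0.5854, 0.0444]), {'scene': np.float64(0.036)})
t 39.62 tcp [0.5817 0.0397 0.2526] jaw -1.748 open 0.998 z [ 0.9843 -0.1767  0.0005] q [-0.1354  0.2015  1.5904  0.0001  1.3492  1.613 ] F [ 0.203   0.3349 -0.0361]
turn [-0.    -0.293 -0.   ]
[0.5115, -0.3065, 0.25] -> cm [35.31  0.26 -0.8 ]
```

View pics/w22.png

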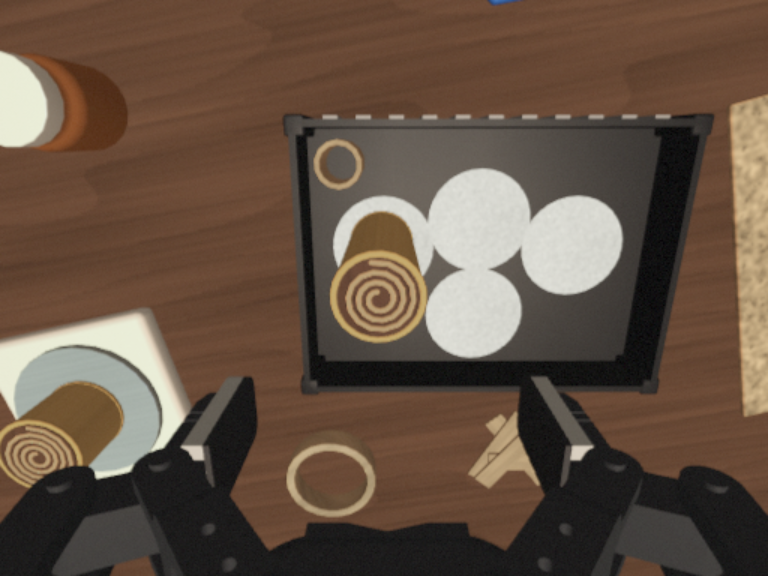

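Slim is back within about 3 mm of its original fit: wrist (.585,.043) now against (.582,.0425) before. Next is wide.

Request:
apply_moves(increments=[{"x":5.0,"y":0.0,"z":-0.1,"ax":0.0,"ay":-0.04,"az":0.0,"grip":0.0},{"x":10.0,"y":0.0,"z":-0.2,"ax":0.0,"ay":-0.08,"az":0.0,"grip":0.0},{"x":15.0,"y":0.0,"z":-0.3,"ax":0.0,"ay":-0.12,"az":0.0,"grip":0.0},{"x":20.0,"y":0.0,"z":-0.4,"ax":0.0,"ay":-0.17,"az":0.0,"grip":0.0},{"x":25.0,"y":0.0,"z":-0.5,"ax":0.0,"ay":-0.21,"az":0.0,"grip":0.0},{"x":30.0,"y":0.0,"z":-0.7,"ax":0.0,"ay":-0.25,"az":0.0,"grip":0.0},{"x":35.3,"y":0.2,"z":-0.8,"ax":0.0,"ay":-0.293,"az":0.0,"grip":0.0},{"x":35.3,"y":0.2,"z":-0.8,"ax":0.0,"ay":-0.293,"az":0.0,"grip":0.0},{"x":35.3,"y":0.2,"z":-0.8,"ax":0.0,"ay":-0.293,"az":0.0,"grip":0.0}])

```text
time_s: 40.75
eef_pos: [0.5112, -0.3059, 0.2497]
eef_rot: [0.528, -0.527, 0.471, -0.47]
wrist_force: [-0.3, -0.1, -0.2]
opening: 0.997
```

```bash
python3 - <<'E'
from fit import *
from plan import *
snap('wrist','w23')
print(fit('wide',.511,-.3065,zb=.006,cams=('wrist',)))
go([[.5115,-.3065,.099]],.115+np.pi/2)
E
```

```text
(array([ 0.5107, -0.3077]), {'wrist': np.float64(0.017)})
t 40.9 tcp [ 0.5118 -0.305   0.2504] jaw -1.454 open 1.003 z [0.9932 0.1167 0.0003] q [-0.7367  0.2317  1.5589  0.0006  1.3512  0.717 ] F [ 0.2922  0.3649 -0.3767]
turn [-0.     0.002 -0.001]
[0.5115, -0.3065, 0.099] -> cm [ 0.15 15.14 -0.06]
```

View pics/w23.png

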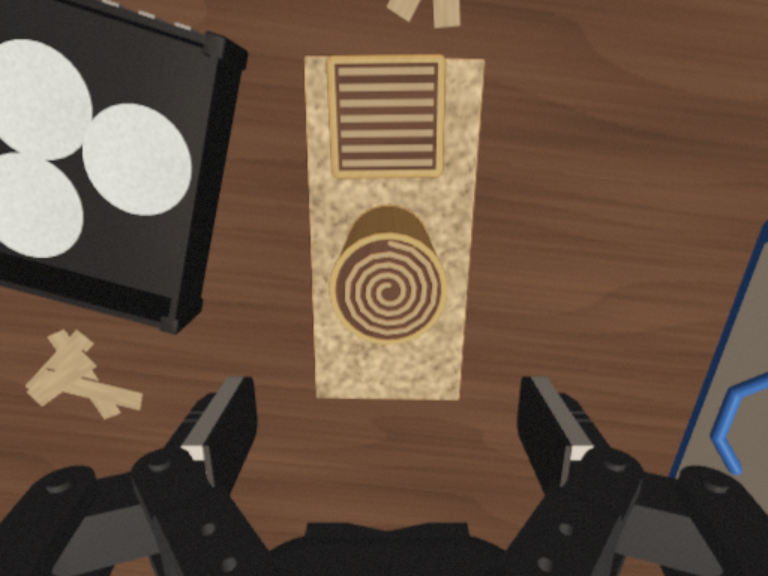

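Wide's top at (388,288) px is centred. Descend first, then close.

Request:
apply_moves(increments=[{"x":0.15,"y":5.0,"z":0.0,"ax":0.0,"ay":0.0,"az":0.0,"grip":0.0},{"x":0.15,"y":10.0,"z":0.0,"ax":0.0,"ay":0.0,"az":0.0,"grip":0.0},{"x":0.15,"y":14.0,"z":0.0,"ax":0.0,"ay":0.0,"az":0.0,"grip":0.0},{"x":0.15,"y":15.1,"z":0.0,"ax":0.0,"ay":0.0,"az":0.0,"grip":0.0},{"x":0.15,"y":15.1,"z":0.0,"ax":0.0,"ay":0.0,"az":0.0,"grip":0.0},{"x":0.15,"y":15.1,"z":0.0,"ax":0.0,"ay":0.0,"az":0.0,"grip":0.0}])

```text
time_s: 41.65
eef_pos: [0.5134, -0.3072, 0.1016]
eef_rot: [0.529, -0.528, 0.469, -0.471]
wrist_force: [0.3, -0.3, 1.0]
opening: 1.001
```

Request:
apply_moves(increments=[{"x":0.0,"y":0.0,"z":0.0,"ax":0.0,"ay":0.0,"az":0.0,"grip":1.0},{"x":0.0,"y":0.0,"z":0.0,"ax":0.0,"ay":0.0,"az":0.0,"grip":1.0},{"x":0.0,"y":0.0,"z":0.0,"ax":0.0,"ay":0.0,"az":0.0,"grip":1.0},{"x":0.0,"y":0.0,"z":0.0,"ax":0.0,"ay":0.0,"az":0.0,"grip":1.0},{"x":0.0,"y":0.0,"z":0.0,"ax":0.0,"ay":0.0,"az":0.0,"grip":1.0},{"x":0.0,"y":0.0,"z":0.0,"ax":0.0,"ay":0.0,"az":0.0,"grip":1.0}])

```text
time_s: 42.4
eef_pos: [0.5145, -0.3078, 0.104]
eef_rot: [0.529, -0.528, 0.467, -0.472]
wrist_force: [0.7, 2.1, 8.0]
opening: 0.76
```

```bash
python3 - <<'E'
from plan import *
go([[.5085,-.0203,.185]],-.18+np.pi/2)
E
```

```text
t 42.4 tcp [ 0.5145 -0.3078  0.104 ] jaw -1.453 open 0.76 z [0.9931 0.1172 0.0052] q [-0.7373  0.4049  1.6575  0.0012  1.0724  0.7154] F [0.6741 2.0605 7.9653]
turn [-0.006  0.297  0.004]
[0.5085, -0.0203, 0.185] -> cm [-28.58  -8.21   2.81]
```

Request:
apply_moves(increments=[{"x":0.0,"y":-2.0,"z":0.0,"ax":0.0,"ay":0.0,"az":0.0,"grip":1.0},{"x":0.0,"y":-5.5,"z":0.0,"ax":0.0,"ay":0.0,"az":0.0,"grip":1.0},{"x":0.0,"y":-8.5,"z":0.0,"ax":0.0,"ay":0.0,"az":0.0,"grip":1.0},{"x":-3.0,"y":-9.0,"z":0.3,"ax":0.0,"ay":0.03,"az":0.0,"grip":1.0},{"x":-7.5,"y":-9.0,"z":0.8,"ax":0.0,"ay":0.08,"az":0.0,"grip":1.0},{"x":-12.5,"y":-9.0,"z":1.3,"ax":0.0,"ay":0.13,"az":0.0,"grip":1.0},{"x":-17.5,"y":-9.0,"z":1.9,"ax":0.0,"ay":0.18,"az":0.0,"grip":1.0},{"x":-22.5,"y":-9.0,"z":2.4,"ax":0.0,"ay":0.23,"az":0.0,"grip":1.0},{"x":-26.5,"y":-9.0,"z":2.8,"ax":-0.003,"ay":0.27,"az":0.0,"grip":1.0},{"x":-28.5,"y":-9.0,"z":3.1,"ax":-0.006,"ay":0.297,"az":0.004,"grip":1.0},{"x":-28.5,"y":-9.0,"z":3.1,"ax":-0.006,"ay":0.297,"az":0.004,"grip":1.0},{"x":-28.5,"y":-9.0,"z":3.1,"ax":-0.006,"ay":0.297,"az":0.004,"grip":1.0}])

```text
time_s: 43.9
eef_pos: [0.5116, -0.0213, 0.1933]
eef_rot: [-0.453, 0.453, -0.543, 0.543]
wrist_force: [-0.4, 0.0, -2.5]
opening: 0.756
```

```bash
python3 - <<'E'
from plan import *
snap('wrist','w24')
go([[.511,-.0203,.106],[.511,-.0203,.103]],-.18+np.pi/2)
E
```

```text
t 43.95 tcp [ 0.5116 -0.0216  0.1932] jaw -1.751 open 0.757 z [ 0.9839 -0.179   0.0004] q [-0.2744  0.1079  1.8245 -0.0001  1.2089  1.4764] F [ 0.0003 -0.9384 -3.0481]
turn [-0.  0.  0.]
[0.511, -0.0203, 0.106] -> cm [-0.12  8.72 -0.08]
[0.511, -0.0203, 0.103] -> cm [-0.12  9.02 -0.08]
```

View pics/w24.png

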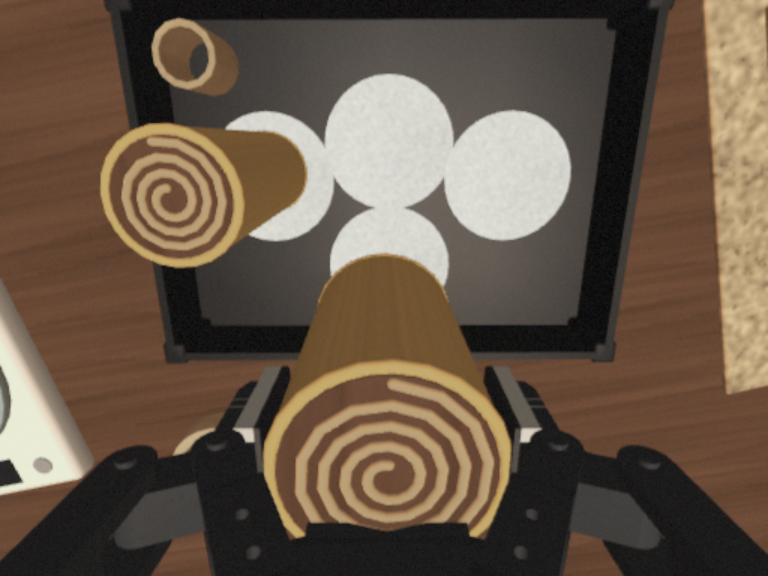

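Wide is held upright, lined up with its coaster near (389,262) px. Lower it.

Request:
apply_moves(increments=[{"x":-0.1,"y":3.5,"z":-0.1,"ax":0.0,"ay":0.0,"az":0.0,"grip":1.0},{"x":-0.1,"y":6.5,"z":-0.1,"ax":0.0,"ay":0.0,"az":0.0,"grip":1.0},{"x":-0.1,"y":8.2,"z":-0.1,"ax":0.0,"ay":0.0,"az":0.0,"grip":1.0},{"x":-0.1,"y":8.8,"z":-0.1,"ax":0.0,"ay":0.0,"az":0.0,"grip":1.0},{"x":-0.1,"y":8.9,"z":-0.1,"ax":0.0,"ay":0.0,"az":0.0,"grip":1.0},{"x":-0.1,"y":9.0,"z":-0.1,"ax":0.0,"ay":0.0,"az":0.0,"grip":1.0},{"x":-0.1,"y":9.0,"z":-0.1,"ax":0.0,"ay":0.0,"az":0.0,"grip":1.0}])

```text
time_s: 44.82
eef_pos: [0.5113, -0.0206, 0.104]
eef_rot: [-0.453, 0.453, -0.542, 0.543]
wrist_force: [0.5, 0.4, -2.0]
opening: 0.758
```

Request:
apply_moves(increments=[{"x":0.0,"y":0.1,"z":0.0,"ax":0.0,"ay":0.0,"az":0.0,"grip":1.0},{"x":0.0,"y":0.2,"z":0.0,"ax":0.0,"ay":0.0,"az":0.0,"grip":1.0},{"x":0.0,"y":0.2,"z":0.0,"ax":0.0,"ay":0.0,"az":0.0,"grip":1.0},{"x":0.0,"y":0.2,"z":0.0,"ax":0.0,"ay":0.0,"az":0.0,"grip":1.0}])

```text
time_s: 45.32
eef_pos: [0.5121, -0.0206, 0.1032]
eef_rot: [-0.454, 0.452, -0.542, 0.544]
wrist_force: [-2.8, 0.3, 5.9]
opening: 0.759
```

Wide is in contact. Release and rise.

Request:
apply_moves(increments=[{"x":0.0,"y":0.0,"z":0.0,"ax":0.0,"ay":0.0,"az":0.0,"grip":0.0},{"x":0.0,"y":0.0,"z":0.0,"ax":0.0,"ay":0.0,"az":0.0,"grip":0.0},{"x":0.0,"y":0.0,"z":0.0,"ax":0.0,"ay":0.0,"az":0.0,"grip":0.0},{"x":0.0,"y":0.0,"z":0.0,"ax":0.0,"ay":0.0,"az":0.0,"grip":0.0},{"x":0.0,"y":0.0,"z":0.0,"ax":0.0,"ay":0.0,"az":0.0,"grip":0.0},{"x":0.0,"y":-3.0,"z":0.0,"ax":0.0,"ay":0.0,"az":0.0,"grip":0.0},{"x":0.0,"y":-8.0,"z":0.0,"ax":0.0,"ay":0.0,"az":0.0,"grip":0.0},{"x":0.0,"y":-13.0,"z":0.0,"ax":0.0,"ay":0.0,"az":0.0,"grip":0.0},{"x":0.0,"y":-15.5,"z":0.0,"ax":0.0,"ay":0.0,"az":0.0,"grip":0.0},{"x":0.0,"y":-15.5,"z":0.0,"ax":0.0,"ay":0.0,"az":0.0,"grip":0.0}])

```text
time_s: 46.58
eef_pos: [0.5129, -0.0208, 0.2606]
eef_rot: [-0.455, 0.451, -0.54, 0.545]
wrist_force: [-0.2, 0.5, -0.4]
opening: 0.997
```

```bash
python3 - <<'E'
from fit import *
from plan import *
snap('wrist','w25')
print(fit('wide',.508,-.02,cams=('wrist',)),fit('wide',.508,-.02,cams=('scene',)),fit('slim',.582,.044,cams=('scene',)))
go([[.6015,-.296,.26]],.115+np.pi/2)
E
```

```text
(array([ 0.5076, -0.0185]), {'wrist': np.float64(0.018)}) (array([ 0.5094, -0.017 ]), {'scene': np.float64(0.025)}) (array([0.5874, 0.0443]), {'scene': np.float64(0.042)})
t 46.92 tcp [ 0.511  -0.0203  0.2568] jaw -1.75 open 1.001 z [ 0.9839 -0.1787  0.0009] q [-0.2722  0.0363  1.7646 -0.      1.3398  1.4782] F [ 0.5574 -0.1437  0.3229]
turn [-0.001 -0.295  0.   ]
[0.6015, -0.296, 0.26] -> cm [25.5  -0.3  13.83]
```

View pics/w25.png

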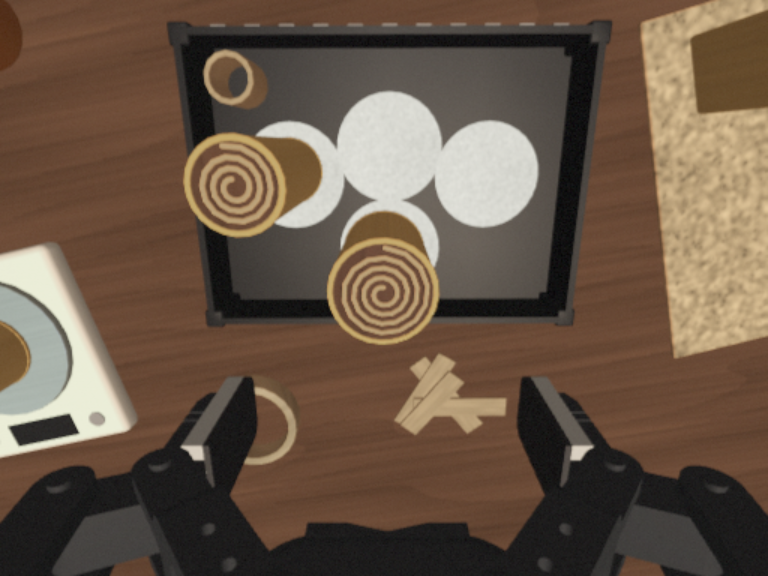

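Wide is back within about 3 mm. Next is square.

Request:
apply_moves(increments=[{"x":4.2,"y":0.0,"z":2.3,"ax":0.0,"ay":-0.05,"az":0.0,"grip":0.0},{"x":8.5,"y":0.0,"z":4.6,"ax":0.0,"ay":-0.1,"az":0.0,"grip":0.0},{"x":12.8,"y":0.0,"z":6.9,"ax":0.0,"ay":-0.15,"az":0.0,"grip":0.0},{"x":17.0,"y":0.0,"z":9.2,"ax":0.0,"ay":-0.2,"az":0.0,"grip":0.0},{"x":21.3,"y":-0.2,"z":11.5,"ax":0.0,"ay":-0.25,"az":0.0,"grip":0.0},{"x":25.5,"y":-0.3,"z":13.8,"ax":0.0,"ay":-0.295,"az":0.0,"grip":0.0},{"x":25.5,"y":-0.3,"z":13.8,"ax":0.0,"ay":-0.295,"az":0.0,"grip":0.0},{"x":25.5,"y":-0.3,"z":13.8,"ax":0.0,"ay":-0.295,"az":0.0,"grip":0.0}])

```text
time_s: 47.92
eef_pos: [0.6007, -0.2954, 0.2588]
eef_rot: [0.528, -0.528, 0.471, -0.47]
wrist_force: [0.3, 0.4, 0.4]
opening: 1.002
```

```bash
python3 - <<'E'
from fit import *
from plan import *
snap('wrist','w26')
print(fit('square',.6015,-.296,zb=.006,cams=('wrist',)))
go([[.6015,-.2965,.111]],.115+np.pi/2)
E
```

```text
(array([ 0.6009, -0.2967,  0.116 ]), {'wrist': np.float64(0.059)})
t 48.08 tcp [ 0.6011 -0.2945  0.2598] jaw -1.454 open 1.001 z [0.9932 0.1162 0.0005] q [-0.6327  0.3844  1.3454  0.0005  1.4115  0.8215] F [-0.9169  0.0776 -0.1542]
turn [-0.001  0.001 -0.   ]
[0.6015, -0.2965, 0.111] -> cm [ 0.2  14.88  0.01]
```

View pics/w26.png

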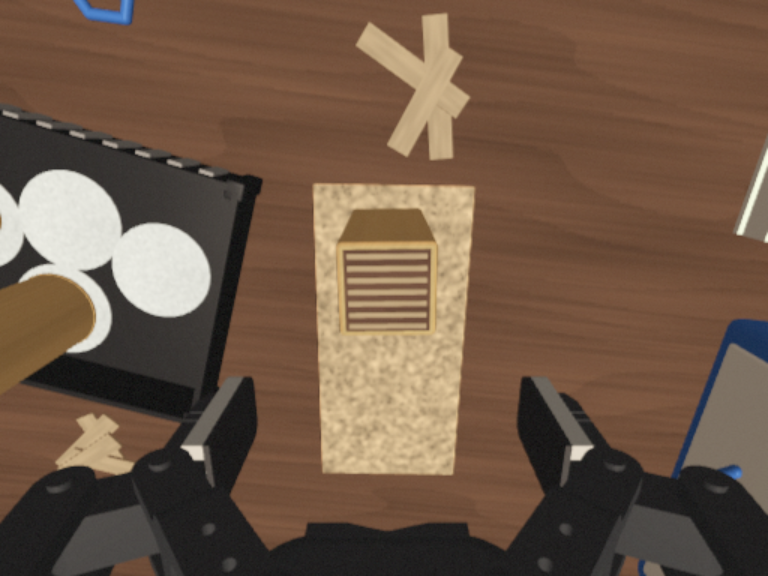

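Square's top at (387,287) px is centred and aligned. Descend, then close.

Request:
apply_moves(increments=[{"x":0.15,"y":5.0,"z":0.0,"ax":0.0,"ay":0.0,"az":0.0,"grip":0.0},{"x":0.15,"y":10.0,"z":0.0,"ax":0.0,"ay":0.0,"az":0.0,"grip":0.0},{"x":0.15,"y":13.8,"z":0.0,"ax":0.0,"ay":0.0,"az":0.0,"grip":0.0},{"x":0.15,"y":14.8,"z":0.0,"ax":0.0,"ay":0.0,"az":0.0,"grip":0.0},{"x":0.15,"y":14.8,"z":0.0,"ax":0.0,"ay":0.0,"az":0.0,"grip":0.0},{"x":0.15,"y":14.8,"z":0.0,"ax":0.0,"ay":0.0,"az":0.0,"grip":0.0}])

```text
time_s: 48.82
eef_pos: [0.6026, -0.2967, 0.1145]
eef_rot: [0.529, -0.528, 0.468, -0.471]
wrist_force: [0.5, 0.7, 1.0]
opening: 1.002
```

Request:
apply_moves(increments=[{"x":0.0,"y":0.0,"z":0.0,"ax":0.0,"ay":0.0,"az":0.0,"grip":1.0},{"x":0.0,"y":0.0,"z":0.0,"ax":0.0,"ay":0.0,"az":0.0,"grip":1.0},{"x":0.0,"y":0.0,"z":0.0,"ax":0.0,"ay":0.0,"az":0.0,"grip":1.0},{"x":0.0,"y":0.0,"z":0.0,"ax":0.0,"ay":0.0,"az":0.0,"grip":1.0},{"x":0.0,"y":0.0,"z":0.0,"ax":0.0,"ay":0.0,"az":0.0,"grip":1.0},{"x":0.0,"y":0.0,"z":0.0,"ax":0.0,"ay":0.0,"az":0.0,"grip":1.0}])

```text
time_s: 49.58
eef_pos: [0.6036, -0.297, 0.1166]
eef_rot: [0.529, -0.528, 0.468, -0.472]
wrist_force: [-0.1, 2.4, 5.8]
opening: 0.652
```

```bash
python3 - <<'E'
from plan import *
go([[.5535,-.1095,.21]],-.172+np.pi/2)
E
```

```text
t 49.58 tcp [ 0.6036 -0.297   0.1166] jaw -1.454 open 0.652 z [0.9932 0.1166 0.0057] q [-0.6336  0.5287  1.447   0.001   1.1589  0.8199] F [-0.0882  2.4389  5.8349]
turn [-0.006  0.289  0.003]
[0.5535, -0.1095, 0.21] -> cm [-19.17  -9.44  -2.74]
```

Request:
apply_moves(increments=[{"x":0.0,"y":-2.0,"z":0.0,"ax":0.0,"ay":0.0,"az":0.0,"grip":1.0},{"x":0.0,"y":-5.5,"z":0.0,"ax":0.0,"ay":0.0,"az":0.0,"grip":1.0},{"x":0.0,"y":-9.0,"z":0.0,"ax":0.0,"ay":0.0,"az":0.0,"grip":1.0},{"x":-2.5,"y":-9.4,"z":-0.3,"ax":0.0,"ay":0.04,"az":0.0,"grip":1.0},{"x":-6.5,"y":-9.4,"z":-0.8,"ax":0.0,"ay":0.1,"az":0.0,"grip":1.0},{"x":-11.0,"y":-9.4,"z":-1.4,"ax":0.0,"ay":0.17,"az":0.0,"grip":1.0},{"x":-15.0,"y":-9.4,"z":-2.0,"ax":0.0,"ay":0.23,"az":0.0,"grip":1.0},{"x":-18.0,"y":-9.4,"z":-2.4,"ax":-0.003,"ay":0.27,"az":0.0,"grip":1.0},{"x":-19.1,"y":-9.4,"z":-2.5,"ax":-0.006,"ay":0.289,"az":0.003,"grip":1.0},{"x":-19.1,"y":-9.4,"z":-2.5,"ax":-0.006,"ay":0.289,"az":0.003,"grip":1.0},{"x":-19.1,"y":-9.4,"z":-2.5,"ax":-0.006,"ay":0.289,"az":0.003,"grip":1.0}])

```text
time_s: 50.95
eef_pos: [0.5564, -0.111, 0.21]
eef_rot: [-0.455, 0.455, -0.541, 0.542]
wrist_force: [-0.5, -0.8, -2.8]
opening: 0.652
```

```bash
python3 - <<'E'
from plan import *
snap('wrist','w27')
go([[.5555,-.1095,.118],[.5555,-.1095,.1156]],-.172+np.pi/2)
E
```

```text
t 51.0 tcp [ 0.5563 -0.1111  0.2098] jaw -1.744 open 0.652 z [ 0.9851 -0.1721  0.0008] q [-0.406   0.2086  1.6722 -0.0005  1.2599  1.3378] F [ 0.1586 -1.2027 -2.6281]
turn [-0.001 -0.001  0.001]
[0.5555, -0.1095, 0.118] -> cm [-0.15  9.18 -0.11]
[0.5555, -0.1095, 0.1156] -> cm [-0.15  9.42 -0.11]
```

View pics/w27.png

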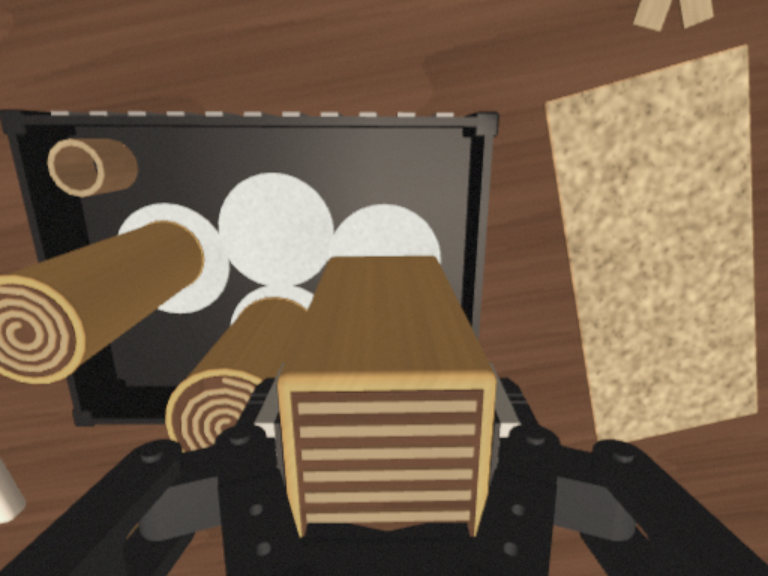

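Square is held upright over its coaster at (385,245) px. Lower it.

Request:
apply_moves(increments=[{"x":-0.15,"y":3.5,"z":-0.1,"ax":0.0,"ay":0.0,"az":0.0,"grip":1.0},{"x":-0.15,"y":7.0,"z":-0.1,"ax":0.0,"ay":0.0,"az":0.0,"grip":1.0},{"x":-0.15,"y":8.7,"z":-0.1,"ax":0.0,"ay":0.0,"az":0.0,"grip":1.0},{"x":-0.15,"y":9.2,"z":-0.1,"ax":0.0,"ay":0.0,"az":0.0,"grip":1.0},{"x":-0.15,"y":9.3,"z":-0.1,"ax":0.0,"ay":0.0,"az":0.0,"grip":1.0},{"x":-0.15,"y":9.4,"z":-0.1,"ax":0.0,"ay":0.0,"az":0.0,"grip":1.0},{"x":-0.15,"y":9.4,"z":-0.1,"ax":0.0,"ay":0.0,"az":0.0,"grip":1.0}])

```text
time_s: 51.88
eef_pos: [0.5562, -0.1097, 0.1168]
eef_rot: [-0.455, 0.455, -0.54, 0.542]
wrist_force: [-0.2, -0.2, -3.2]
opening: 0.649
```

Request:
apply_moves(increments=[{"x":0.0,"y":0.1,"z":0.0,"ax":0.0,"ay":0.0,"az":0.0,"grip":1.0},{"x":0.0,"y":0.15,"z":0.0,"ax":0.0,"ay":0.0,"az":0.0,"grip":1.0},{"x":0.0,"y":0.15,"z":0.0,"ax":0.0,"ay":0.0,"az":0.0,"grip":1.0}])

```text
time_s: 52.25
eef_pos: [0.5564, -0.1097, 0.1157]
eef_rot: [-0.455, 0.455, -0.54, 0.542]
wrist_force: [0.2, 0.4, 0.5]
opening: 0.648
```

Square is in contact (the weight is off the wrist). Release and rise.

Request:
apply_moves(increments=[{"x":0.0,"y":0.05,"z":0.0,"ax":0.0,"ay":0.0,"az":0.0,"grip":0.0},{"x":0.0,"y":0.05,"z":0.0,"ax":0.0,"ay":0.0,"az":0.0,"grip":0.0},{"x":0.0,"y":0.05,"z":0.0,"ax":0.0,"ay":0.0,"az":0.0,"grip":0.0},{"x":0.0,"y":0.05,"z":0.0,"ax":0.0,"ay":0.0,"az":0.0,"grip":0.0},{"x":0.0,"y":0.05,"z":0.0,"ax":0.0,"ay":0.0,"az":0.0,"grip":0.0},{"x":0.0,"y":-3.0,"z":0.0,"ax":0.0,"ay":0.0,"az":0.0,"grip":0.0},{"x":0.0,"y":-8.0,"z":0.0,"ax":0.0,"ay":0.0,"az":0.0,"grip":0.0},{"x":0.0,"y":-13.0,"z":0.0,"ax":0.0,"ay":0.0,"az":0.0,"grip":0.0},{"x":0.0,"y":-14.5,"z":0.0,"ax":0.0,"ay":0.0,"az":0.0,"grip":0.0},{"x":0.0,"y":-14.5,"z":0.0,"ax":0.0,"ay":0.0,"az":0.0,"grip":0.0}])

```text
time_s: 53.5
eef_pos: [0.5564, -0.1097, 0.2615]
eef_rot: [-0.456, 0.454, -0.54, 0.543]
wrist_force: [0.8, -0.2, -0.5]
opening: 0.999
```

```bash
python3 - <<'E'
from fit import *
from plan import *
snap('wrist','w28');snap('scene','s28')
for n,x,y,z in(('square',.5525,-.109,.005),('wide',.508,-.019,.005),('slim',.582,.044,.005),('low',.488,.317,.03)):
  for c in('wrist','scene'):
    r=fit(n,x,y,zb=z,cams=(c,)); print(n,c,*r)
for c,k,z in(('scene','tube',.005),('scene','jar',0),('scene','tape',0)):
  for a in pinpoint(c,k)[:1]: print(k,ray(c,a['xy'],z)[:2])
go([])
E
```

```text
square wrist [ 0.5559 -0.1083 -0.1412] {'wrist': np.float64(0.068)}
square scene [ 0.5525 -0.109  -0.4   ] {}
wide wrist [ 0.5094 -0.0196] {'wrist': np.float64(0.14)}
wide scene [ 0.5093 -0.0179] {'scene': np.float64(0.032)}
slim wrist [0.5852 0.0418] {'wrist': np.float64(0.024)}
slim scene [0.5863 0.0444] {'scene': np.float64(0.035)}
low wrist [0.488 0.317] {}
low scene [0.4894 0.3202] {'scene': np.float64(0.054)}
tube [0.6552 0.0619]
jar [0.7217 0.2382]
tape [0.3855 0.1303]
t 54.55 tcp [ 0.556  -0.1095  0.2607] jaw -1.743 open 0.997 z [ 0.9851 -0.1718  0.0031] q [-0.4036  0.1566  1.6258 -0.0004  1.356   1.34  ] F [ 0.2283 -0.2944  0.9366]
```

View pics/w28.png

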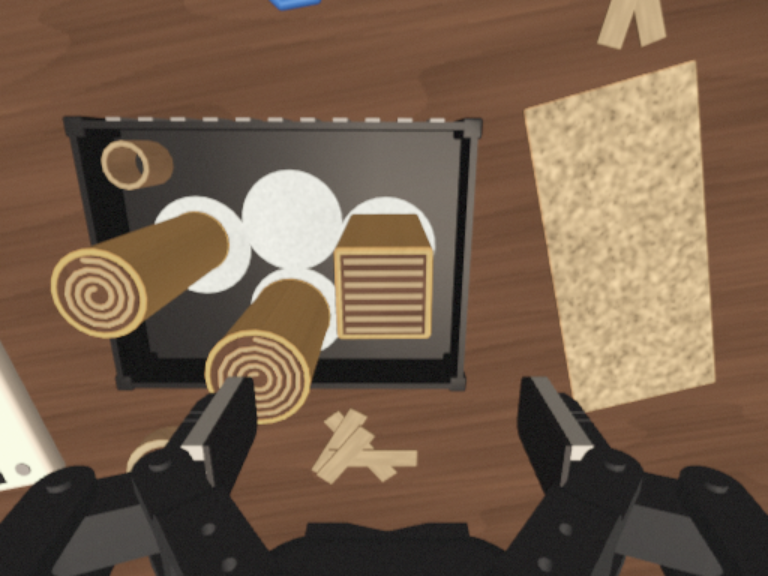

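View pics/s28.png

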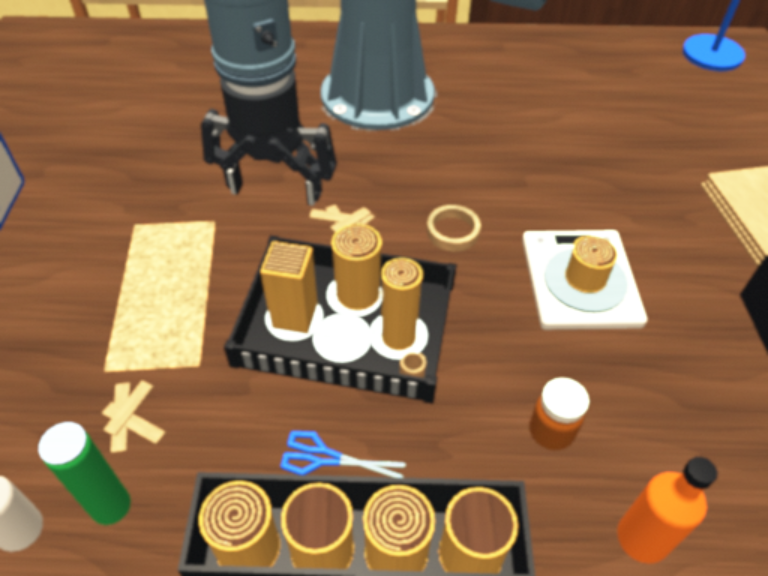

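Every tin stands upright within about 4 mm of its target: square and wide at (290,290) and (357,270) px, slim at (401,305), low on the plate at (590,265). The jar, tape and tube are unmoved and the gripper is clear, so I'm handing in.

```bash
python3 -c "
from bench import ticket
print(ticket.hand_in())"
```

```text
the job is handed in; nothing more can be done
None
```

The job is handed in at about 55 s of the 141 s allowed; hand-in gave no verdict. I moved square, wide and slim onto the cork mat, set the low tin on the scale's plate, then put slim, wide and square back in the crate.

**Last checks before handing in:**

| Thing | Result |
|---|---|
| Square | about 4 mm from its starting place (wrist camera) |
| Wide | about 2–3 mm off |
| Slim | about 3–4 mm off |
| Low tin | about 3 mm from the plate's centre |
| Jar, tape, tube | measured within about 6 mm of the first reading, which is about the measurement noise |
| Gripper | open and clear, TCP at 0.26 m |

**What disagreed or failed:**
- **Cameras:** the wrist camera read y about 4 mm lower than the top and scene cameras. I aimed between the two.
- **Slim:** it leaned about 0.04 rad in the grip on the way back. I compensated for this, and it stands upright again.
- **Final fits:** square was not found in the last scene picture, and low was out of the wrist camera's view. Each of those rests on a single camera's fit plus what the pictures show.
- **First move:** the first move call was refused because some keys were left out. Nothing moved, and I resent it with every key filled in.

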